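# Pack the tool case and shut the saw down

### The job

Close up the saw for the night. Swing the top tray of the blue tool case up and all the way back, pack every spanner and hex key lying left of the rip fence on your side of the red pencil (those beyond it stay) into the compartment underneath, and swing the tray fully down again. Only then shut the machine down at the key station: press the keys fully home one at a time, yellow, blue, white, blue again, then green, letting each come up before the next, and never the red one; leave the other things on the table where they are.

Things in the scene. Friction and masses are not known exactly. Their poses are not given: they have to be found in the camera images.
- tool_case: blue open-topped tool case, fixed on the worktop between rip fence and orange blade guard; 140 (x) by 234 (y) by 65 mm high, walls and bottom 5 mm; origin at the centre of its underside; x axis = the way its top tray swings open (away from the robot), y = its length. The compartment (130 by 224 mm) is covered while the tray is down
- tray_arm (a joint): swing q of the tray: 0 = down on the case's rim, 2.27 rad = up, over and all the way back, level behind the case at rim height. Arms 80 mm long carry it and keep it level: from 0 to q it goes 0.08*(cos 0.436 - cos(0.436+q)) m along the case's x (145 mm in all) and 0.08*(sin(0.436+q) - sin 0.436) m up (46 mm at most). Let go, it falls gently to the nearer end and stays
- tray_handle (a point): middle of the black grip bar of the grey top tray (140 by 234 by 28 mm, 0.4 kg, screws in it are fixed); the bar is 14 mm wide (along the case's x), 14 mm high, 120 mm long (along the case's y), on two legs at its ends, and 121 mm above the worktop when the tray is down. Can be taken from above, fingers closing along the case's x
- spanner_small (a point): small double open-end spanner lying left of the rip fence, nearer than the red pencil, 158 by 39 by 8 mm, about 0.15 kg; this point is its centre, half-way up; x axis = its length; the shank there is about 14 mm wide. May be absent
- spanner_large (a point): large double open-end spanner lying left of the rip fence, nearer than the red pencil, 187 by 49 by 8 mm, about 0.22 kg; this point is its centre, half-way up; x axis = its length; the shank there is about 16 mm wide. May be absent
- hex_large (a point): large black L-shaped hex key lying left of the rip fence, nearer than the red pencil, 144 by 46 mm, 10 mm thick; this point is about the middle of the long leg (9 mm wide), half-way up; y axis = along the long leg; the short leg stands off towards +x, by up to 42 mm from this point, at the -y end. May be absent
- hex_small (a point): small black L-shaped hex key lying left of the rip fence, nearer than the red pencil, 114 by 40 mm, 8 mm thick; this point is about the middle of the long leg (8 mm wide), half-way up; y axis = along the long leg; the short leg stands off towards +x, by up to 36 mm from this point, at the -y end. May be absent
- key_yellow_top (a point): yellow round push key, cap 28 mm across, in a black housing 44 mm across; this point is the middle of the cap's top face, about 62 mm above the worktop when the key is up; press straight down; stands on the grey key station (185 by 130 by 40 mm, fixed, on the sliding carriage right of the blade guard), five keys 55 mm apart, in places that change from start to start
- key_yellow (a joint): travel of the yellow key: 0 up, 0.006 m fully pressed; it springs back by itself; about 1.2 N starts it moving and 4 N holds it fully down
- key_blue_top (a point): blue round push key, cap 28 mm across, in a black housing 44 mm across; this point is the middle of the cap's top face, about 62 mm above the worktop when the key is up; press straight down; stands on the grey key station (185 by 130 by 40 mm, fixed, on the sliding carriage right of the blade guard), five keys 55 mm apart, in places that change from start to start
- key_blue (a joint): travel of the blue key: 0 up, 0.006 m fully pressed; it springs back by itself; about 1.2 N starts it moving and 4 N holds it fully down
- key_white_top (a point): white round push key, cap 28 mm across, in a black housing 44 mm across; this point is the middle of the cap's top face, about 62 mm above the worktop when the key is up; press straight down; stands on the grey key station (185 by 130 by 40 mm, fixed, on the sliding carriage right of the blade guard), five keys 55 mm apart, in places that change from start to start
- key_white (a joint): travel of the white key: 0 up, 0.006 m fully pressed; it springs back by itself; about 1.2 N starts it moving and 4 N holds it fully down
- key_green_top (a point): green round push key, cap 28 mm across, in a black housing 44 mm across; this point is the middle of the cap's top face, about 62 mm above the worktop when the key is up; press straight down; stands on the grey key station (185 by 130 by 40 mm, fixed, on the sliding carriage right of the blade guard), five keys 55 mm apart, in places that change from start to start
- key_green (a joint): travel of the green key: 0 up, 0.006 m fully pressed; it springs back by itself; about 1.2 N starts it moving and 4 N holds it fully down
- key_red_top (a point): red (emergency) round push key, cap 28 mm across, in a black housing 44 mm across; this point is the middle of the cap's top face, about 62 mm above the worktop when the key is up; never to be pressed; stands on the grey key station (185 by 130 by 40 mm, fixed, on the sliding carriage right of the blade guard), five keys 55 mm apart, in places that change from start to start
- key_red (a joint): travel of the red key: 0 up, 0.006 m fully pressed; it springs back by itself; about 1.2 N starts it moving and 4 N holds it fully down
- pencil: red carpenter pencil, 173 by 15 by 8 mm, lying crosswise left of the rip fence, the far limit of the tools to be packed; loose, to be left where it is; origin at the centre of its underside. (The rip fence between the tools and the case is 100 mm high, the blade guard beside the case reaches up to 280 mm. All other things are fixed)

How it is judged (in metres and radians):
On the way, in this order (a step that is already met when the one before it is completed fails the run):
1. the top tray is swung up and all the way back (value of joint tray_arm above 2.1 rad), for 0.2 s.
2. every spanner and hex key lies in the compartment, let go (x of spanner_small in the frame of tool_case between -0.064 and 0.064 m and y of spanner_small in the frame of tool_case between -0.11 and 0.11 m and z of spanner_small in the frame of tool_case between 0 and 0.058 m and x of spanner_large in the frame of tool_case between -0.064 and 0.064 m and y of spanner_large in the frame of tool_case between -0.11 and 0.11 m and z of spanner_large in the frame of tool_case between 0 and 0.058 m and x of hex_large in the frame of tool_case between -0.064 and 0.064 m and y of hex_large in the frame of tool_case between -0.11 and 0.11 m and z of hex_large in the frame of tool_case between 0 and 0.058 m and x of hex_small in the frame of tool_case between -0.064 and 0.064 m and y of hex_small in the frame of tool_case between -0.11 and 0.11 m and z of hex_small in the frame of tool_case between 0 and 0.058 m and linear speed of each of spanner_19, spanner_24, hex_key_2, hex_key_1 below 0.05 m/s and contact force between the fingers and spanner_19 below 0.1 N and contact force between the fingers and spanner_24 below 0.1 N and contact force between the fingers and hex_key_2 below 0.1 N and contact force between the fingers and hex_key_1 below 0.1 N), for 0.2 s.
3. the tray is swung down again over the packed tools (value of joint tray_arm below 0.08 rad and x of spanner_small in the frame of tool_case between -0.064 and 0.064 m and y of spanner_small in the frame of tool_case between -0.11 and 0.11 m and z of spanner_small in the frame of tool_case between 0 and 0.058 m and x of spanner_large in the frame of tool_case between -0.064 and 0.064 m and y of spanner_large in the frame of tool_case between -0.11 and 0.11 m and z of spanner_large in the frame of tool_case between 0 and 0.058 m and x of hex_large in the frame of tool_case between -0.064 and 0.064 m and y of hex_large in the frame of tool_case between -0.11 and 0.11 m and z of hex_large in the frame of tool_case between 0 and 0.058 m and x of hex_small in the frame of tool_case between -0.064 and 0.064 m and y of hex_small in the frame of tool_case between -0.11 and 0.11 m and z of hex_small in the frame of tool_case between 0 and 0.058 m), for 0.2 s.
4. the yellow key is pressed home on its own, with the case shut (value of joint key_yellow above 0.0042 m and value of joint tray_arm below 0.08 rad and value of joint each of key_blue, key_white, key_green, key_red below 0.002 m), for 0.1 s.
5. the blue key is pressed home on its own, with the case shut (value of joint key_blue above 0.0042 m and value of joint tray_arm below 0.08 rad and value of joint each of key_yellow, key_white, key_green, key_red below 0.002 m), for 0.1 s.
6. the white key is pressed home on its own, with the case shut (value of joint key_white above 0.0042 m and value of joint tray_arm below 0.08 rad and value of joint each of key_yellow, key_blue, key_green, key_red below 0.002 m), for 0.1 s.
7. the blue key is pressed home on its own, with the case shut (all of step 5), for 0.1 s.
8. the green key is pressed home on its own, with the case shut (value of joint key_green above 0.0042 m and value of joint tray_arm below 0.08 rad and value of joint each of key_yellow, key_blue, key_white, key_red below 0.002 m), for 0.1 s.
At the end, for the whole second after the job is handed in: every spanner and hex key present rests in the case's compartment, its point inside the walls and under 58 mm above the case's underside; tray_arm below 0.08 rad and still; all keys up (below 2 mm), after yellow, blue, white, blue, green went past 4.2 mm in order, each alone, tray down (all of step 3 and linear speed of each of spanner_19, spanner_24, hex_key_2, hex_key_1 below 0.03 m/s and velocity of joint tray_arm below 0.1 rad/s and value of joint each of key_yellow, key_blue, key_white, key_green, key_red below 0.002 m); the robot touches nothing.
It fails at once if the red key is pressed (value of joint key_red above 0.003 m).
It fails at once if a key is pressed while the tray is not down (value of joint any of key_yellow, key_blue, key_white, key_green above 0.003 m and value of joint tray_arm above 0.3 rad).
It fails at once if two keys are down together (value of joint each of key_yellow, key_blue above 0.003 m or value of joint each of key_yellow, key_white above 0.003 m or value of joint each of key_yellow, key_green above 0.003 m or value of joint each of key_blue, key_white above 0.003 m or value of joint each of key_blue, key_green above 0.003 m or value of joint each of key_white, key_green above 0.003 m).
It fails at once if the pencil is moved by more than 6 cm (distance of pencil from where it was at the start of the episode above 0.06 m).
Of spanner_19, hex_key_2, spanner_24, hex_key_1 only 3 to 4 are there at a start; the rules pass over those that are not, and their reading is None.
At some moment in a run one of spanner_19, hex_key_2, spanner_24, hex_key_1 may be knocked a few centimetres aside while the robot is not near it.
Once in a run the grip may slacken for a moment while it holds something.
It also fails if it takes over 210 s, if anything falls off the work surface, if the arm or the gripper's body presses on something with over 40 N, if the wrist force passes 120 N, or if a joint passes its speed limit or range.

### The arm

A 6-joint arm with a two-finger parallel gripper is mounted at the origin on a cart in front of the work surface, level with it; the furniture and walls round the work are solid. World frame = base frame: x ahead of the robot, y to its left, z up, the work surface at z = 0. Lengths are in mm, angles in rad, forces in N, time in s.
With the tool pointing down it reaches from about 350 to 975 mm from the base axis. Payload 7.1 kg.
Tool frame: the origin (TCP) lies at the very end of the fingers, on their centre line; the grasp point (between the pads) lies 19 mm behind it; z points along the fingers, y is the direction in which the jaws open and shut (so a half turn about z gives the same grasp; the last joint's range is limited). The gripper opens to 88 mm and grips with 3 to 60 N. Pads are 20 mm wide; open, the fingers measure 115 mm over their backs; the gripper's body (75 mm by 178 mm) begins 61 mm behind the grasp point.
Start: joints at [1.207, 0.423, 1.63, -0, 1.089, -0.019], TCP at [211.223, 588.209, 192.075] pointing down, gripper open.
Joint ranges: [-3, 3], [-0.9, 2.11], [0.09, 2.58], [-1.31, 4.45], [0.11, 2.69], [-2.54, 2.54]. Speed limits (rad/s): [2.39, 2.39, 3.01, 3.14, 3.14, 3.14].

### API

Orientations are given as a rotation vector (axis times angle).
In Python, from workcell import readout, imaging, close_job gives the robot as it stands.
- The arm moves only by the tool carry_out, never from a script. Its argument "rows" is a list of rows, each a list of 3 entries, a list of its own where there are three numbers: the shift along the tool's x, y, z in m, then the turn, a rotation vector about the tool's x, y, z in rad, then the closure, from 0 (fully open) to 1 (shut). In form: [[[dx, dy, dz], [wx, wy, wz], hand], ...]. A call has 1 to 12 rows; each row shifts and turns the commanded pose from where the row before left it, along the tool's axes as they then stand; what a row does not reach is not made up. A row lasts 1/12 s, in which the tool goes at most 41.7 mm and 7.16 degrees, less where a joint would pass 70% of its speed; a pose out of reach is approached as far as the arm can. A call with a gripper value outside its range is refused whole. The fingers move at their own pace and stop on an object; the grip force is fixed at half the most. Time passes only in rows, so rows that do not move let the fingers close. It gives the time, the measured TCP pose, the force and the opening at its end, in the units of the state.
- readout.get_obs(): the state, without advancing time (a new reading comes with each control period).
- imaging.get_image(name): name is "scene" or "top"; returns the picture (400x640x3 uint8, red, green, blue); there is no depth.
- imaging.camera_params(name): a dict with "fx", "fy", "cx", "cy" (pixels), "rvec" (rotation vector, rad) and "tvec" (3), from world to camera coordinates, as OpenCV has them. Camera axes: x right, y down, z forward; pixel columns grow to the right and rows downward; lengths in mm; the calibration is good to about 2 mm. A picture is of the moment at which its call begins. camera_params takes no time and is no camera call.
- close_job(): hands the job in, once; it reports no verdict.
The state is a dict: "t": time; "qpos": joint angles; "qvel": joint speeds; "joint_torque": joint torques, N m; "ee_pos": TCP position; "orientation": TCP orientation; "ft_force": force on the tool from outside, world axes, zero at the start; "moment": the same for the moment, N m; "width": finger opening in mm.
Only numpy, scipy, OpenCV 4.12 (cv2) and the standard library are available. Lean on these libraries where they do the work, as an engineer would, in place of code of your own. Each camera call takes 0.05 s, during which the arm holds its last target.

## Working session

There is one attempt and no reset: what is moved stays moved. The work goes in short steps, Python scripts to look and compute and a tool call to move; the robot and the scene stay as the last step left them, time stands still between calls to the robot, and variables do not carry over. Pictures are saved under pics/ and viewed, and the job is handed in when it is done.

Besides the shell and the picture viewer there is one more tool, called by a JSON object that holds its "fn" and its "kwargs". carry_out: Moves the arm, as the interface text tells. Its arguments: {"type":"object","properties":{"rows":{"type":"array","items":{"type":"array"}}},"required":["rows"]}

```bash
mkdir -p pics; ls; python3 - <<'E'
from workcell import readout, imaging
import cv2
print(readout.get_obs())
for n in ("scene","top"):
    im=imaging.get_image(n); cv2.imwrite(f"pics/{n}0.png",im[:,:,::-1]); print(imaging.camera_params(n))
E
```

```text
pics
{'t': 0.0, 'qpos': array([ 1.20700495e+00,  4.23830579e-01,  1.63068533e+00, -4.12543872e-06,
        1.08858065e+00, -1.90142575e-02]), 'qvel': array([ 0.00061933,  0.00057605, -0.00013503, -0.00041344,  0.00026019,
        0.00172498]), 'joint_torque': array([-7.11500034e-04, -5.44629300e+01, -2.73660976e+01,  6.43116049e-02,
        2.29277147e-02, -1.04169035e-04]), 'ee_pos': array([211.01510279, 587.66751083, 191.30996563]), 'orientation': array([-5.38844635e-01, -3.09474886e+00,  2.32008009e-03]), 'ft_force': array([1.08307895, 0.05520455, 0.82487273]), 'moment': array([ 0.01456587,  0.00212034, -0.02025177]), 'width': 87.56363665965152}
{'fx': 394.6049713850095, 'fy': 394.6049713850095, 'cx': 318.549137503805, 'cy': 195.81628290646827, 'rvec': array([ 2.00868099, -1.16718798,  0.56794357]), 'tvec': array([-259.71498892,  352.20197999,  877.02894971])}
{'fx': 370.9587867246213, 'fy': 370.9587867246213, 'cx': 320.2438795956354, 'cy': 199.0327382154145, 'rvec': array([ 2.09180577, -2.13978931,  0.20469503]), 'tvec': array([   7.23259686,  548.36772263, 1289.87158944])}
```

View pics/scene0.png

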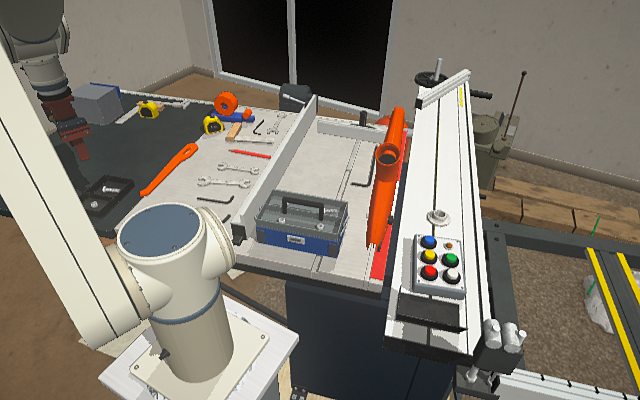

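View pics/top0.png

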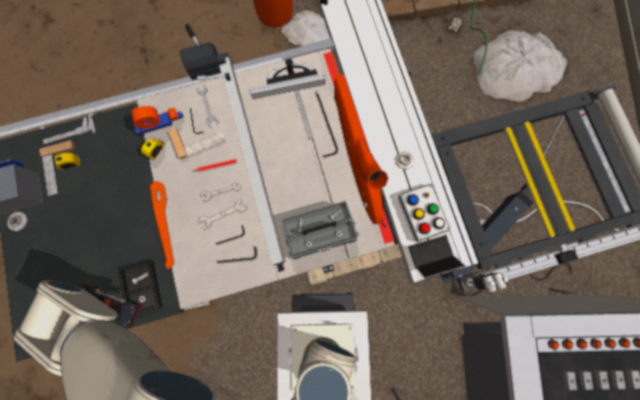

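The pictures show two spanners at top-view pixels (220,190) and (222,214), and two hex keys at (230,234) and (237,256). All four are nearer than the pencil at (215,165). The case is at (317,230) and the keys are around (425,213). Next I'll zoom in.

```bash
cat > h.py <<'E'
import numpy as np, cv2
from workcell import readout, imaging
P={n:imaging.camera_params(n) for n in("scene","top")}
def KRT(n):
    p=P[n];K=np.array([[p['fx'],0,p['cx']],[0,p['fy'],p['cy']],[0,0,1.]]);return K,cv2.Rodrigues(np.array(p['rvec']))[0],np.array(p['tvec'])
def ray(n,u,v):
    K,R,t=KRT(n);d=R.T@np.linalg.inv(K)@np.array([u,v,1.]);return -R.T@t,d
def onz(n,u,v,z):
    o,d=ray(n,u,v);return o+d*(z-o[2])/d[2]
def proj(n,X):
    K,R,t=KRT(n);return cv2.projectPoints(np.atleast_2d(np.float64(X)),np.array(P[n]['rvec']),t,K,None)[0].reshape(-1,2)
def tri(a,b):
    (o1,d1),(o2,d2)=ray("scene",*a),ray("top",*b)
    A=np.c_[d1,-d2];s=np.linalg.lstsq(A,o2-o1,rcond=None)[0]
    p,q=o1+d1*s[0],o2+d2*s[1];return (p+q)/2,np.linalg.norm(p-q)
def grab(n,f):
    im=imaging.get_image(n)[:,:,::-1].copy();cv2.imwrite(f"pics/{f}.png",im);return im
def crop(im,x0,y0,x1,y1,s,f):
    cv2.imwrite(f"pics/{f}.png",cv2.resize(im[y0:y1,x0:x1],None,fx=s,fy=s,interpolation=cv2.INTER_CUBIC))
E
python3 - <<'E'
from h import *
t=cv2.imread("pics/top0.png");s=cv2.imread("pics/scene0.png")
crop(t,180,150,280,280,4.5,"c1");crop(t,270,180,460,280,4,"c2")
crop(s,180,110,300,230,5,"c3");crop(s,230,160,480,320,3.2,"c4")
E
```

```text
(no output)
```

View pics/c1.png

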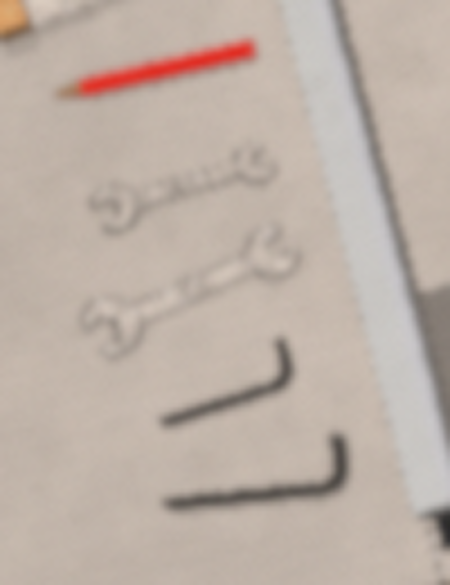

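View pics/c2.png

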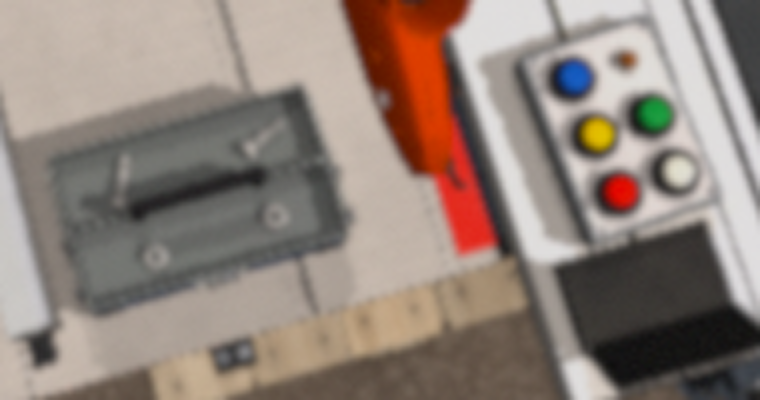

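View pics/c3.png

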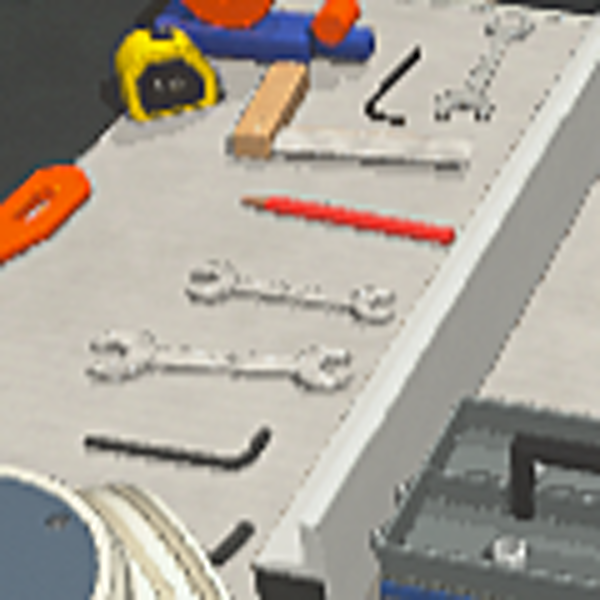

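View pics/c4.png

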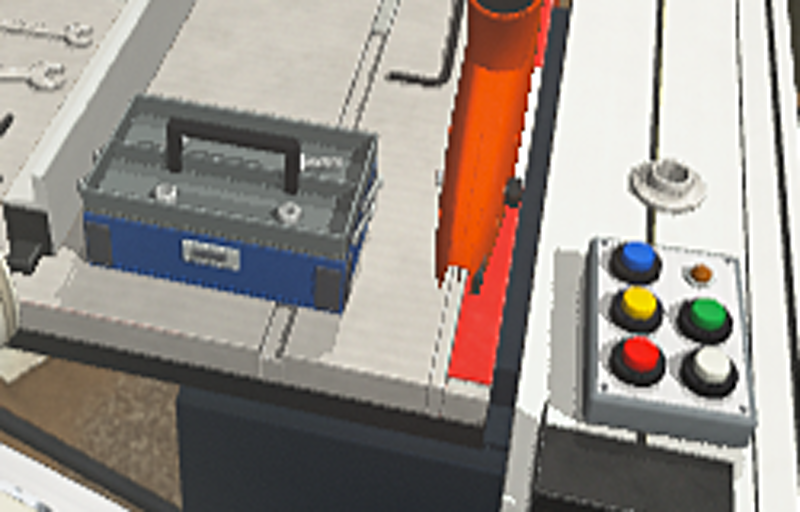

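```bash
cat > meas.py <<'E'
from h import *
def tools(im,rois,z=4,thr=9,zs=None):
    g=cv2.cvtColor(im,cv2.COLOR_BGR2GRAY).astype(np.float32)
    out={}
    for k,(x0,y0,x1,y1) in rois.items():
        sub=g[y0:y1,x0:x1];bg=cv2.medianBlur(g.astype(np.uint8),31)[y0:y1,x0:x1].astype(np.float32)
        m=(np.abs(sub-bg)>thr).astype(np.uint8)
        if 'hex' in k: m=(sub<bg-40).astype(np.uint8)
        m=cv2.morphologyEx(m,cv2.MORPH_CLOSE,np.ones((3,3)))
        n,l,st,_=cv2.connectedComponentsWithStats(m);i=1+np.argmax(st[1:,4])
        c=np.argwhere(l==i)[:,::-1]+[x0,y0]
        W=np.array([onz("top",u,v,5)[:2] for u,v in c],np.float32)
        (cx,cy),(w,h),a=cv2.minAreaRect(W);b=cv2.boxPoints(((cx,cy),(w,h),a))
        ev=np.linalg.eigh(np.cov(W.T))[1][:,1];ang=np.degrees(np.arctan2(ev[1],ev[0]))
        out[k]=dict(c=(round(cx),round(cy)),wh=(round(w),round(h)),ra=round(a,1),pca=round(ang,1),n=len(c),mean=W.mean(0).round(),box=b.round().tolist())
    return out
E
python3 - <<'E'
from meas import *
t=cv2.imread("pics/top0.png");s=cv2.imread("pics/scene0.png")
R=dict(sp_small=(195,178,246,204),sp_large=(192,197,250,232),hexA=(210,222,250,247),hexB=(210,243,262,268))
for k,v in tools(t,R).items(): print(k,v)
# keys
cols=dict(blue=((100,120,80),(130,255,255)),yellow=((20,150,120),(35,255,255)),green=((45,120,60),(90,255,255)),red=((0,170,120),(8,255,255)))
def blob(im,k,roi):
    x0,y0,x1,y1=roi;h=cv2.cvtColor(im[y0:y1,x0:x1],cv2.COLOR_BGR2HSV);lo,hi=cols[k]
    m=cv2.inRange(h,lo,hi)
    if k=='red': m|=cv2.inRange(h,(172,150,100),(180,255,255))
    n,l,st,c=cv2.connectedComponentsWithStats(m);i=1+np.argmax(st[1:,4]);return c[i]+[x0,y0],st[i,4]
for k in cols:
    a,na=blob(s,k,(412,230,465,295));b,nb=blob(t,k,(404,188,450,240))
    print(k,a.round(1),na,b.round(1),nb,*[np.round(x,1) for x in tri(a,b)],onz("top",*b,60).round(1),onz("scene",*a,60).round(1))
def c1(x,y,x0,y0,s): return (x+.5)/s-.5+x0,(y+.5)/s-.5+y0
# white by hand
a=c1(715,366,230,160,3.2);b=c1(679,170,270,180,4);print('white',tri(a,b),onz("top",*b,60),onz("scene",*a,60))
# handle
for n,p,q in(("L",(170,125),(137,208)),("R",(297,150),(262,175))):
    a=c1(*p,230,160,3.2);b=c1(*q,270,180,4);print('handle',n,tri(a,b),onz("top",*b,121))
for q in((52,158),(300,88),(345,240),(97,310)):
    print("tray corner z93",onz("top",*c1(*q,270,180,4),93).round())
# fence
for q in((283,0),(410,505),(330,0),(450,505)): print("fence z100",onz("top",*c1(*q,180,150,4.5),100).round())
for q in((60,92),(255,48)): print("pencil",onz("top",*c1(*q,180,150,4.5),4).round())
E
```

```text
sp_small {'c': (598, 372), 'wh': (49, 159), 'ra': 19.4, 'pca': np.float64(106.5), 'n': 296, 'mean': array([594., 377.], dtype=float32), 'box': [[548.0, 439.0], [601.0, 289.0], [647.0, 305.0], [594.0, 456.0]]}
sp_large {'c': (528, 329), 'wh': (50, 119), 'ra': 14.3, 'pca': np.float64(111.1), 'n': 189, 'mean': array([522., 325.], dtype=float32), 'box': [[489.0, 381.0], [519.0, 265.0], [567.0, 277.0], [537.0, 393.0]]}
hexA {'c': (420, 326), 'wh': (34, 117), 'ra': 33.8, 'pca': np.float64(116.0), 'n': 115, 'mean': array([423., 321.], dtype=float32), 'box': [[373.0, 365.0], [439.0, 267.0], [467.0, 287.0], [402.0, 384.0]]}
hexB {'c': (343, 300), 'wh': (44, 150), 'ra': 20.1, 'pca': np.float64(102.8), 'n': 176, 'mean': array([347., 289.], dtype=float32), 'box': [[297.0, 363.0], [348.0, 221.0], [390.0, 237.0], [338.0, 378.0]]}
blue [429.2 239.8] 79 [413.  198.9] 57 [ 540.6 -340.4   57. ] 0.9 [ 539.8 -339.3   60. ] [ 537.8 -341.2   60. ]
yellow [429.4 254.1] 77 [419.3 213.1] 53 [ 487.8 -357.7   59.5] 0.8 [ 487.9 -358.    60. ] [ 487.  -357.5   60. ]
green [450.9 257.9] 83 [433.1 208.3] 53 [ 504.
[... 218 characters left out ...]
   56.63455168]), np.float64(0.9757582385565035)) [ 453.64718653 -426.86234824   60.        ] [ 451.43389434 -428.88743172   60.        ]
handle L (array([422.50886369,  53.94657498, 123.5474566 ]), np.float64(3.9907542112993695)) [423.99197348  52.47456731 121.        ]
handle R (array([450.10822435, -54.6633557 , 120.87173985]), np.float64(1.6212592027199966)) [449.64073388 -53.97964203 121.        ]
tray corner z93 [472. 127.  93.]
tray corner z93 [529. -91.  93.]
tray corner z93 [ 395. -125.   93.]
tray corner z93 [341.  89.  93.]
fence z100 [727. 270. 100.]
fence z100 [326. 167. 100.]
fence z100 [726. 233. 100.]
fence z100 [326. 137. 100.]
pencil [683. 480.   4.]
pencil [718. 315.   4.]
```

```bash
python3 - <<'E'
from h import *
def cc(p,x0,y0,s): return (p[0]+.5)/s-.5+x0,(p[1]+.5)/s-.5+y0
T=lambda p:onz("top",*cc(p,180,150,4.5),4)[:2]
S=lambda p:onz("scene",*cc(p,180,110,5),4)[:2]
for k,f,a,b in(("small",T,(113,207),(255,163)),("large",T,(112,322),(272,252)),("small",S,(210,283),(376,304)),("large",S,(122,355),(325,368)),
  ("hexA long",T,(163,423),(282,387)),("hexB long",T,(168,504),(340,488)),("hexA long S",S,(88,441),(245,462))):
    A,B=f(a),f(b);d=A-B;print(k,A.round(),B.round(),'mid',((A+B)/2).round(),'len',np.linalg.norm(d).round(),'ang',np.degrees(np.arctan2(d[1],d[0])).round(1))
E
```

```text
small [582. 431.] [617. 312.] mid [599. 371.] len 124.0 ang 106.5
large [484. 428.] [540. 296.] mid [512. 362.] len 143.0 ang 113.0
small [581. 432.] [621. 313.] mid [601. 372.] len 125.0 ang 108.4
large [484. 427.] [543. 298.] mid [513. 363.] len 142.0 ang 114.3
hexA long [400. 383.] [427. 286.] mid [414. 334.] len 101.0 ang 105.7
hexB long [335. 376.] [344. 237.] mid [339. 307.] len 140.0 ang 94.0
hexA long S [402. 383.] [437. 281.] mid [420. 332.] len 108.0 ang 108.8
```

```bash
cat > go.py <<'E'
import sys
from h import *
o=readout.get_obs();R=cv2.Rodrigues(np.array(o['orientation']))[0];p=np.array(o['ee_pos'])
psi=np.degrees(np.arctan2(R[1,1],R[0,1]))
print('t',round(o['t'],2),'p',p.round(1),'psi',psi.round(1),'tilt',np.degrees(R.T@np.cross(R[:,2],[0,0,-1])).round(2),'w',round(o['width'],1),'F',np.round(o['ft_force'],1),'q',np.round(o['qpos'],2))
if len(sys.argv)>1:
    X,Y,Z,a=map(float,sys.argv[1:5])
    d=(a-psi+90)%180-90   # world ccw
    if len(sys.argv)>5: d+=float(sys.argv[5])
    print('turn tool z total deg',round(-d,1),'rad',round(-np.radians(d),3))
    c,s=np.cos(np.radians(psi+d)),np.sin(np.radians(psi+d))
    y=np.array([c,s,0]);z=np.array([0,0,-1.]);x=np.cross(y,z)
    D=(np.array([X,Y,Z])-p)/1000
    print('after turn shift x y z (m)',(D@x).round(4),(D@y).round(4),(D@z).round(4),'rows',int(np.ceil(np.linalg.norm(D)/.0417)))
E
python3 go.py 436 0 190 13.8
```

```text
t 0.1 p [211.  587.7 191.4] psi 70.2 tilt [-0.08 -0.    0.  ] w 87.7 F [-0.6 -0.8  0.1] q [ 1.21  0.42  1.63 -0.    1.09 -0.02]
turn tool z total deg 56.4 rad 0.985
after turn shift x y z (m) -0.6244 0.0783 0.0014 rows 16
```

{"fn": "carry_out", "kwargs": {"rows": [[[0, 0, 0], [0, 0, 0.123], 0], [[0, 0, 0], [0, 0, 0.123], 0], [[0, 0, 0], [0, 0, 0.123], 0], [[0, 0, 0], [0, 0, 0.123], 0], [[0, 0, 0], [0, 0, 0.123], 0], [[0, 0, 0], [0, 0, 0.123], 0], [[0, 0, 0], [0, 0, 0.123], 0], [[0, 0, 0], [0, 0, 0.123], 0], [[-0.035, 0.004, 0], [0, 0, 0], 0], [[-0.035, 0.004, 0], [0, 0, 0], 0], [[-0.035, 0.004, 0], [0, 0, 0], 0], [[-0.035, 0.004, 0], [0, 0, 0], 0]]}}

```text
t: 1.1
ee_pos: [260.2, 454.4, 191.5]
orientation: [1.936, 2.474, -0.002]
ft_force: [0.9, 0.4, 0.3]
width: 88.2
```

{"fn": "carry_out", "kwargs": {"rows": [[[-0.035, 0.004, 0], [0, 0, 0], 0], [[-0.035, 0.004, 0], [0, 0, 0], 0], [[-0.035, 0.004, 0], [0, 0, 0], 0], [[-0.035, 0.004, 0], [0, 0, 0], 0], [[-0.035, 0.004, 0], [0, 0, 0], 0], [[-0.035, 0.004, 0], [0, 0, 0], 0], [[-0.035, 0.004, 0], [0, 0, 0], 0], [[-0.035, 0.004, 0], [0, 0, 0], 0], [[-0.035, 0.004, 0], [0, 0, 0], 0], [[-0.035, 0.004, 0], [0, 0, 0], 0], [[0, 0, 0], [0, 0, 0], 0], [[0, 0, 0], [0, 0, 0], 0]]}}

```text
t: 2.1
ee_pos: [383.3, 124.4, 192.0]
orientation: [-1.942, -2.469, 0.0]
ft_force: [-1.1, -0.3, -0.0]
width: 88.1
```

```bash
python3 go.py 436 0 102 13.8; python3 - <<'E'
from h import *
im=grab("scene","s1");t=grab("top","t1");crop(im,200,80,440,280,3.2,"s1c")
E
```

```text
t 2.1 p [383.3 124.4 192. ] psi 13.6 tilt [-0.01 -0.01  0.  ] w 88.1 F [-1.1 -0.3 -0. ] q [0.28 0.09 2.09 0.   0.96 0.05]
turn tool z total deg -0.2 rad -0.003
after turn shift x y z (m) -0.1334 0.0215 0.09 rows 4
```

View pics/s1c.png

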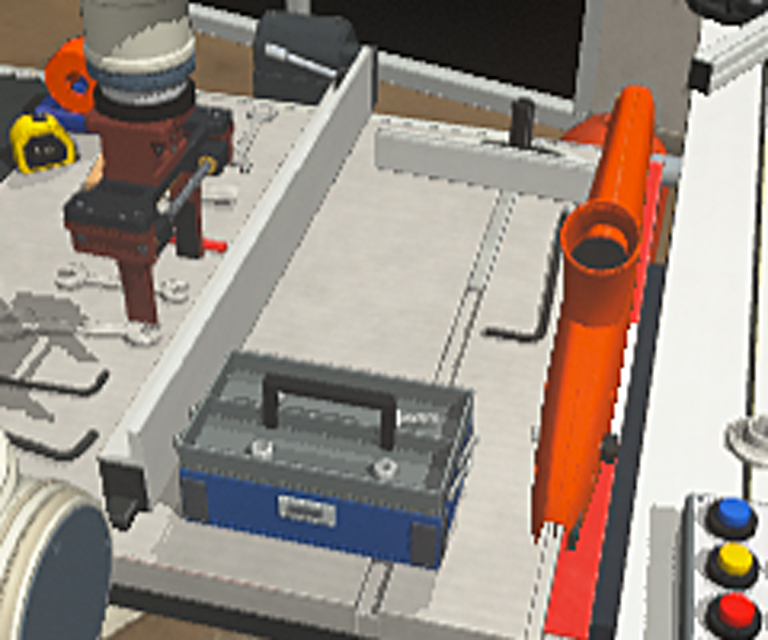

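{"fn": "carry_out", "kwargs": {"rows": [[[-0.0334, 0.0054, 0], [0, 0, 0], 0], [[-0.0334, 0.0054, 0], [0, 0, 0], 0], [[-0.0334, 0.0054, 0], [0, 0, 0], 0], [[-0.0334, 0.0054, 0], [0, 0, 0], 0], [[0, 0, 0.022], [0, 0, 0], 0], [[0, 0, 0.022], [0, 0, 0], 0], [[0, 0, 0.022], [0, 0, 0], 0], [[0, 0, 0.022], [0, 0, 0], 0], [[0, 0, 0], [0, 0, 0], 0], [[0, 0, 0], [0, 0, 0], 0]]}}

```text
t: 3.03
ee_pos: [435.1, 2.6, 103.5]
orientation: [-1.933, -2.474, 0.003]
ft_force: [-0.2, 0.0, -0.4]
width: 88.2
```

{"fn": "carry_out", "kwargs": {"rows": [[[0, 0, 0], [0, 0, 0], 1], [[0, 0, 0], [0, 0, 0], 1], [[0, 0, 0], [0, 0, 0], 1], [[0, 0, 0], [0, 0, 0], 1], [[0, 0, 0], [0, 0, 0], 1], [[0, 0, 0], [0, 0, 0], 1], [[0, 0, 0], [0, 0, 0], 1], [[0, 0, 0], [0, 0, 0], 1]]}}

```text
t: 3.7
ee_pos: [436.0, 1.3, 104.2]
orientation: [1.937, 2.473, 0.0]
ft_force: [-0.1, -0.1, 0.1]
width: 37.9
```

```bash
python3 go.py 436 0 102 13.8; python3 - <<'E'
import numpy as np
for q in np.linspace(0,2.27,13):
    print(round(q,2),round(80*(np.cos(.436)-np.cos(.436+q)),1),round(80*(np.sin(.436+q)-np.sin(.436)),1))
E
```

```text
t 3.7 p [436.    1.3 104.2] psi 13.9 tilt [0.01 0.   0.  ] w 37.9 F [-0.1 -0.1  0.1] q [-0.02  0.29  2.1  -0.    0.75 -0.27]
turn tool z total deg 0.1 rad 0.001
after turn shift x y z (m) -0.0013 -0.0003 0.0022 rows 1
0.0 0.0 0.0
0.19 7.6 13.0
0.38 17.6 24.4
0.57 29.5 33.7
0.76 43.0 40.6
0.95 57.5 44.8
1.14 72.5 46.2
1.32 87.6 44.8
1.51 102.1 40.6
1.7 115.5 33.7
1.89 127.4 24.4
2.08 137.4 13.0
2.27 145.0 -0.0
```

{"fn": "carry_out", "kwargs": {"rows": [[[0, 0, 0.002], [0, 0, 0], 1], [[0, 0, 0], [0, 0, 0], 1], [[0, 0, 0], [0, 0, 0], 1], [[0, 0, 0], [0, 0, 0], 1], [[0, 0, 0], [0, 0, 0], 1], [[0, 0, 0], [0, 0, 0], 1]]}}

```text
t: 4.2
ee_pos: [436.0, 1.4, 102.1]
orientation: [-1.937, -2.473, 0.0]
ft_force: [0.5, 0.0, 0.8]
width: 0.6
```

```bash
python3 - <<'E'
from h import *
im=grab("scene","s2");t=grab("top","t2");crop(im,240,120,400,280,3.7,"s2c");crop(t,250,140,400,280,4,"t2c")
o=readout.get_obs()
print(proj("scene",o['ee_pos']),proj("top",o['ee_pos']))
E
```

```text
[[302.17433598 207.88281438]] [[318.96351874 228.39283277]]
```

View pics/s2c.png

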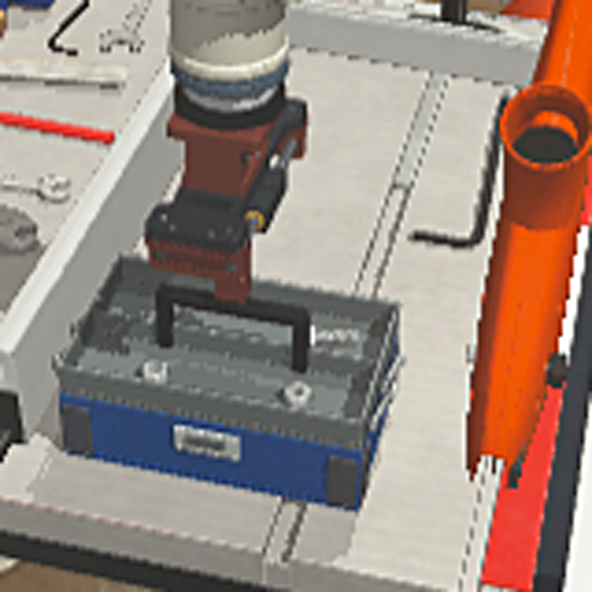

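View pics/t2c.png

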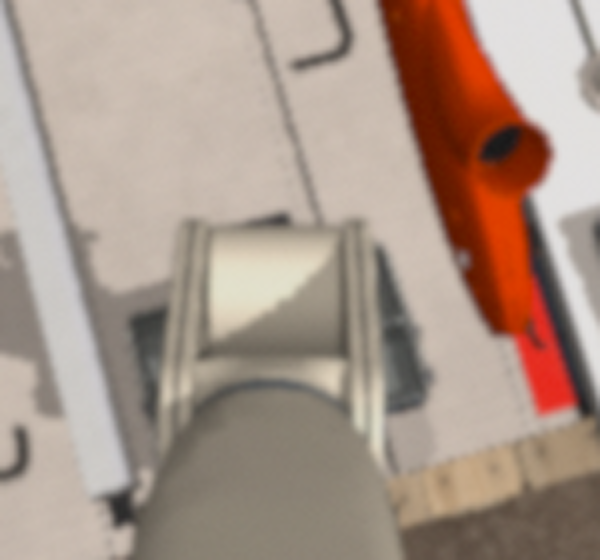

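```bash
python3 - <<'E'
from h import *
im=cv2.imread("pics/s2.png");crop(im,270,170,340,230,9,"s2d")
for z in(102,121,130,140): print(z,(proj("scene",[[436,1,z],[436-14*.97,1-14*.24,z]])-[270,170])*9)
for y in (-60,0,60): print('bar',(proj("scene",[[436-y*.2385,y*.971,121]])-[270,170])*9)
E
```

```text
102 [[290.51349243 341.64574609]
 [277.07340408 370.22647828]]
121 [[289.68765237 295.25655305]
 [276.09050677 323.7076094 ]]
130 [[289.29009731 272.92503927]
 [275.6172718  301.3101978 ]]
140 [[288.84346176 247.83657019]
 [275.08555632 276.14500282]]
bar [[480.22149997 332.26136841]]
bar [[292.46244331 296.31236415]]
bar [[108.75669913 261.13942124]]
```

View pics/s2d.png

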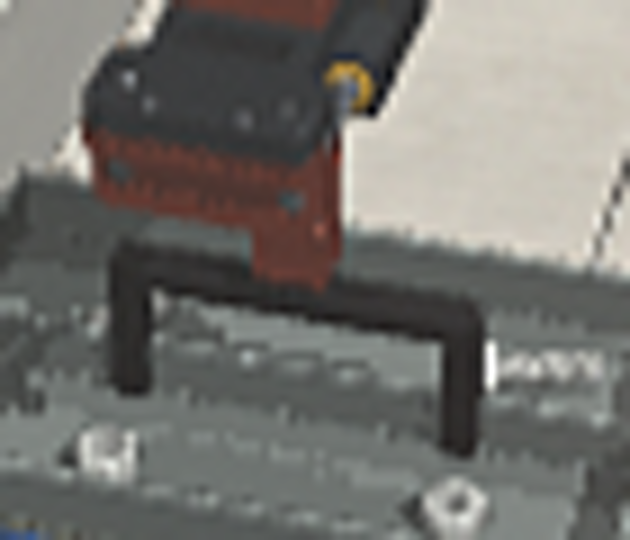

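```bash
python3 - <<'E'
from h import *
a=np.radians(13.6);d=np.array([np.cos(a),np.sin(a),0])
for z in(0,19,23): print((proj("scene",[np.array([383.3,124.4,192+z])+k*d for k in(-44,44)])-[200,80])*3.2)
s=cv2.imread("pics/s2.png");s0=cv2.imread("pics/scene0.png")
D=cv2.absdiff(s,s0);crop(D,270,170,340,230,9,"d2")
E
```

```text
[[146.26976894 346.971726  ]
 [187.79879723 286.6870271 ]]
[[143.80791188 328.44299538]
 [185.94862917 268.61191847]]
[[143.28217273 324.48611291]
 [185.55385939 264.75523814]]
```

View pics/d2.png

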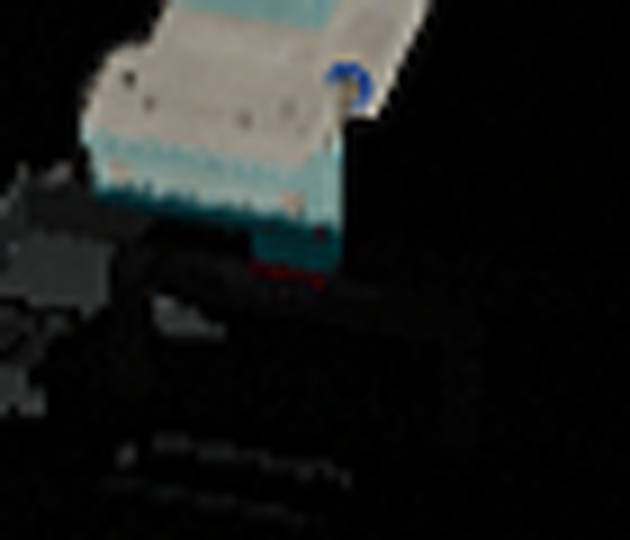

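The fingers shut completely, so they closed above the bar. In the picture the fingertips appear about 24 mm higher than the reported TCP. I'll reopen and check this while coming down slowly.

{"fn": "carry_out", "kwargs": {"rows": [[[0, 0, -0.01], [0, 0, 0], 0], [[0, 0, 0], [0, 0, 0], 0], [[0, 0, 0], [0, 0, 0], 0], [[0, 0, 0], [0, 0, 0], 0], [[0, 0, 0], [0, 0, 0], 0], [[0, 0, 0], [0, 0, 0], 0], [[0, 0, 0], [0, 0, 0], 0], [[0, 0, 0], [0, 0, 0], 0], [[0, 0, 0], [0, 0, 0], 0], [[0, 0, 0], [0, 0, 0], 0], [[0, 0, 0], [0, 0, 0], 0], [[0, 0, 0], [0, 0, 0], 0]]}}

```text
t: 5.3
ee_pos: [436.0, 1.4, 112.1]
orientation: [-1.937, -2.473, 0.0]
ft_force: [-0.1, 0.8, 0.6]
width: 77.0
```

{"fn": "carry_out", "kwargs": {"rows": [[[0, 0, 0.01], [0, 0, 0], 0], [[0, 0, 0.006], [0, 0, 0], 0], [[0, 0, 0.004], [0, 0, 0], 0], [[0, 0, 0], [0, 0, 0], 0]]}}

```text
t: 5.63
ee_pos: [435.3, 1.4, 91.3]
orientation: [-1.936, -2.472, 0.002]
ft_force: [0.2, -0.3, -0.5]
width: 87.9
```

```bash
python3 - <<'E'
from h import *
im=grab("scene","s3");crop(im,260,150,350,230,8,"s3d")
o=readout.get_obs();p=np.array(o['ee_pos']);a=np.radians(13.9);d=np.array([np.cos(a),np.sin(a),0])
print(p,o['ft_force'],o['width'])
for z in(0,24): print((proj("scene",[p+[0,0,z]+k*d for k in(-44,44)])-[260,150])*8)
E
```

```text
[435.57757941   1.38095521  91.6545421 ] [-0.35569515  0.80324379  0.90967024] 87.84046506029976
[[298.92362239 567.8592155 ]
 [373.05712612 409.00621008]]
[[297.40980444 515.81154153]
 [372.62736648 357.84739971]]
```

View pics/s3d.png

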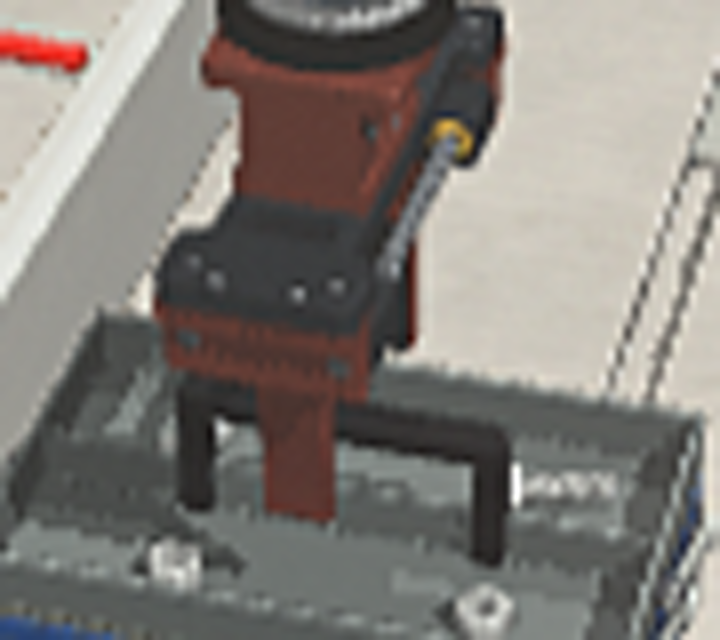

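The near fingertip is at crop pixel (297,515), exactly 24 mm above the reported TCP, so from here I use tip z = reported z + 24. I'll go down 13 mm more and close.

{"fn": "carry_out", "kwargs": {"rows": [[[0, 0, 0.007], [0, 0, 0], 0], [[0, 0, 0.006], [0, 0, 0], 0], [[0, 0, 0], [0, 0, 0], 1], [[0, 0, 0], [0, 0, 0], 1], [[0, 0, 0], [0, 0, 0], 1], [[0, 0, 0], [0, 0, 0], 1], [[0, 0, 0], [0, 0, 0], 1], [[0, 0, 0], [0, 0, 0], 1], [[0, 0, 0], [0, 0, 0], 1], [[0, 0, 0], [0, 0, 0], 1], [[0, 0, 0], [0, 0, 0], 1], [[0, 0, 0], [0, 0, 0], 1]]}}

```text
t: 6.68
ee_pos: [436.0, 1.4, 79.1]
orientation: [1.937, 2.473, 0.0]
ft_force: [0.5, 0.7, 0.0]
width: 24.4
```

{"fn": "carry_out", "kwargs": {"rows": [[[0, 0, 0], [0, 0, 0], 1], [[0, 0, 0], [0, 0, 0], 1], [[0, 0, 0], [0, 0, 0], 1]]}}

```text
t: 6.93
ee_pos: [437.8, 1.6, 79.3]
orientation: [1.935, 2.472, 0.004]
ft_force: [5.7, 2.3, -6.3]
width: 13.7
```

{"fn": "carry_out", "kwargs": {"rows": [[[0, 0.0035, -0.0067], [0, 0, 0], 1], [[0, 0.0041, -0.0063], [0, 0, 0], 1], [[0, 0.0047, -0.0059], [0, 0, 0], 1], [[0, 0.0053, -0.0055], [0, 0, 0], 1], [[0, 0.0058, -0.0049], [0, 0, 0], 1], [[0, 0.0061, -0.0044], [0, 0, 0], 1], [[0, 0.0066, -0.0038], [0, 0, 0], 1], [[0, 0.0069, -0.0031], [0, 0, 0], 1], [[0, 0.0072, -0.0024], [0, 0, 0], 1], [[0, 0.0073, -0.0018], [0, 0, 0], 1], [[0, 0.0075, -0.001], [0, 0, 0], 1], [[0, 0.0075, -0.0004], [0, 0, 0], 1]]}}

```text
t: 7.93
ee_pos: [505.5, 19.7, 125.4]
orientation: [-1.935, -2.471, 0.001]
ft_force: [-3.9, 7.5, -3.0]
width: 14.0
```

```bash
python3 go.py 506.4 18.7 125 13.8
```

```text
t 7.93 p [505.5  19.7 125.4] psi 13.9 tilt [-0.15 -0.11  0.  ] w 14.0 F [-3.9  7.5 -3. ] q [ 0.01  0.35  1.94  0.    0.86 -0.23]
turn tool z total deg 0.1 rad 0.001
after turn shift x y z (m) -0.0012 0.0006 0.0004 rows 1
```

Tracking well. Now the second half of the arc.

{"fn": "carry_out", "kwargs": {"rows": [[[-0.0003, 0.0075, 0.0004], [0, 0, 0], 1], [[-0.0003, 0.0075, 0.001], [0, 0, 0], 1], [[-0.0003, 0.0073, 0.0018], [0, 0, 0], 1], [[-0.0003, 0.0072, 0.0024], [0, 0, 0], 1], [[0, 0.0069, 0.0031], [0, 0, 0], 1], [[0, 0.0066, 0.0038], [0, 0, 0], 1], [[0, 0.0061, 0.0044], [0, 0, 0], 1], [[0, 0.0058, 0.0049], [0, 0, 0], 1], [[0, 0.0053, 0.0055], [0, 0, 0], 1], [[0, 0.0047, 0.0059], [0, 0, 0], 1], [[0, 0.0041, 0.0063], [0, 0, 0], 1], [[0, 0.0035, 0.006], [0, 0, 0], 1]]}}

```text
t: 8.93
ee_pos: [577.5, 38.6, 80.1]
orientation: [-1.936, -2.47, -0.005]
ft_force: [-2.9, 19.4, -1.2]
width: 14.1
```

{"fn": "carry_out", "kwargs": {"rows": [[[0, 0, 0], [0, 0, 0], 1], [[0, 0, 0], [0, 0, 0], 1]]}}

```text
t: 9.1
ee_pos: [577.5, 38.7, 79.9]
orientation: [-1.936, -2.47, -0.006]
ft_force: [-0.6, 20.2, -1.5]
width: 13.7
```

{"fn": "carry_out", "kwargs": {"rows": [[[0, 0, 0], [0, 0, 0], 0.8], [[0, 0, 0], [0, 0, 0], 0.6], [[0, 0, 0], [0, 0, 0], 0.4], [[0, 0, 0], [0, 0, 0], 0.2], [[0, 0, 0], [0, 0, 0], 0], [[0, 0, 0], [0, 0, 0], 0], [[0, 0, 0], [0, 0, 0], 0], [[0, 0, -0.03], [0, 0, 0], 0], [[0, 0, -0.04], [0, 0, 0], 0], [[0, 0, -0.04], [0, 0, 0], 0], [[0, 0, 0], [0, 0, 0], 0]]}}

```text
t: 10.02
ee_pos: [581.8, 35.0, 197.5]
orientation: [1.932, 2.466, 0.012]
ft_force: [2.0, -0.2, -1.2]
width: 81.0
```

```bash
python3 - <<'E'
from h import *
im=grab("scene","s4");crop(im,230,90,420,280,3.1,"s4d")
im=grab("top","t4");crop(im,180,140,420,290,3.3,"t4d")
E
python3 go.py 600 371 120 17
```

```text
t 10.12 p [578.3  34.9 191.7] psi 13.9 tilt [ 0.23  0.05 -0.  ] w 86.7 F [ 0.1  0.3 -0.7] q [ 0.04  0.35  1.74 -0.    1.05 -0.2 ]
turn tool z total deg -3.1 rad -0.055
after turn shift x y z (m) 0.3151 0.119 0.0717 rows 9
```

View pics/s4d.png

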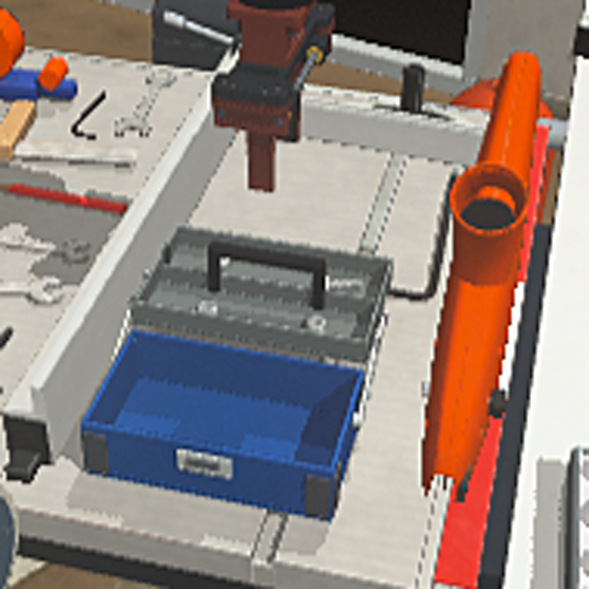

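View pics/t4d.png

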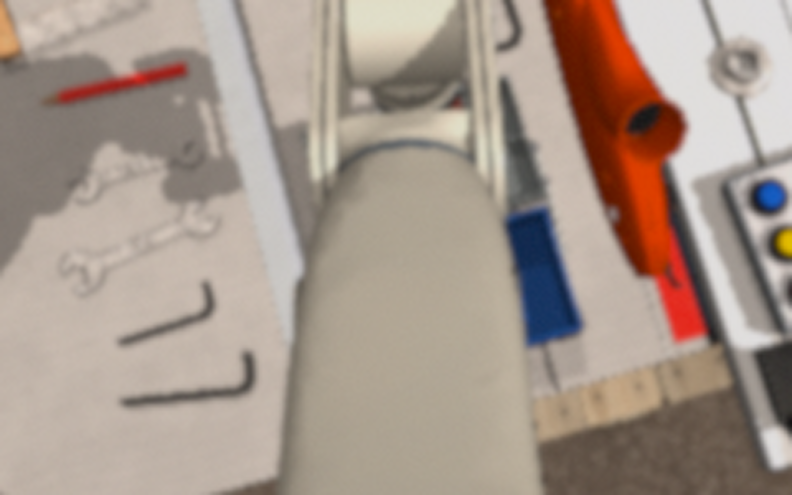

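```bash
python3 - <<'E'
from h import *
def cc(p,x0,y0,s): return (p[0]+.5)/s-.5+x0,(p[1]+.5)/s-.5+y0
Q=[onz("scene",*cc(p,230,90,3.1),65)[:2] for p in((84,424),(335,482),(133,334),(363,373))]
for q in Q: print(q.round())
c=sum(Q)/4;print('centre',c,'yaw',[np.degrees(np.arctan2(*(-(a-b))[[0,1]]*[1,-1])) for a,b in((Q[0],Q[1]),(Q[2],Q[3]))])
E
python3 go.py 512 362 120 23.5
```

```text
[341.  93.]
[ 391. -136.]
[468. 127.]
[530. -94.]
centre [432.54076665  -2.73713   ] yaw [np.float64(12.235571701850148), np.float64(15.565248985614254)]
t 10.12 p [578.3  34.9 191.7] psi 13.9 tilt [ 0.23  0.05 -0.  ] w 86.7 F [ 0.1  0.3 -0.7] q [ 0.04  0.35  1.74 -0.    1.05 -0.2 ]
turn tool z total deg -9.6 rad -0.168
after turn shift x y z (m) 0.3264 0.0696 0.0717 rows 9
```

{"fn": "carry_out", "kwargs": {"rows": [[[0, 0, 0], [0, 0, -0.084], 0], [[0, 0, 0], [0, 0, -0.084], 0], [[0.0363, 0.0077, 0], [0, 0, 0], 0], [[0.0363, 0.0077, 0], [0, 0, 0], 0], [[0.0363, 0.0077, 0], [0, 0, 0], 0], [[0.0363, 0.0077, 0], [0, 0, 0], 0], [[0.0363, 0.0077, 0], [0, 0, 0], 0], [[0.0363, 0.0077, 0], [0, 0, 0], 0], [[0.0363, 0.0077, 0], [0, 0, 0], 0], [[0.0363, 0.0077, 0], [0, 0, 0], 0], [[0.0363, 0.0077, 0], [0, 0, 0], 0], [[0, 0, 0], [0, 0, 0], 0]]}}

```text
t: 11.12
ee_pos: [508.1, 367.2, 187.8]
orientation: [-1.716, -2.629, 0.001]
ft_force: [0.2, -1.4, 0.1]
width: 87.6
```

{"fn": "carry_out", "kwargs": {"rows": [[[0, 0, 0.04], [0, 0, 0], 0], [[0, 0, 0.04], [0, 0, 0], 0], [[0, 0, 0.04], [0, 0, 0], 0], [[0, 0, 0.03], [0, 0, 0], 0], [[0, 0, 0.02], [0, 0, 0], 0], [[0, 0, 0], [0, 0, 0], 0], [[0, 0, 0], [0, 0, 0], 0]]}}

```text
t: 11.7
ee_pos: [509.0, 360.6, 17.7]
orientation: [-1.722, -2.625, 0.007]
ft_force: [-0.3, -0.4, 0.4]
width: 87.8
```

```bash
python3 - <<'E'
from h import *
im=grab("scene","s5");crop(im,170,90,310,200,5,"s5d")
o=readout.get_obs();p=np.array(o['ee_pos']);a=np.radians(23.5);d=np.array([np.cos(a),np.sin(a),0])
for z in(0,24): print((proj("scene",[p+[0,0,z]+k*d for k in(-44,0,44)])-[170,90])*5)
E
python3 go.py 512 362 -20 23.5
```

```text
[[247.43734037 483.73308503]
 [266.47594474 444.22860373]
 [284.57894017 406.66548042]]
[[242.0867169  454.94969375]
 [261.47948831 415.72655893]
 [279.90861251 378.45246294]]
t 11.75 p [510.2 361.6  19.5] psi 23.5 tilt [-0.08  0.02 -0.  ] w 87.9 F [ 0.5 -0.2  0.6] q [ 0.6   0.65  1.71 -0.    0.78  0.19]
turn tool z total deg -0.0 rad -0.0
after turn shift x y z (m) -0.0003 0.0018 0.0395 rows 1
```

View pics/s5d.png

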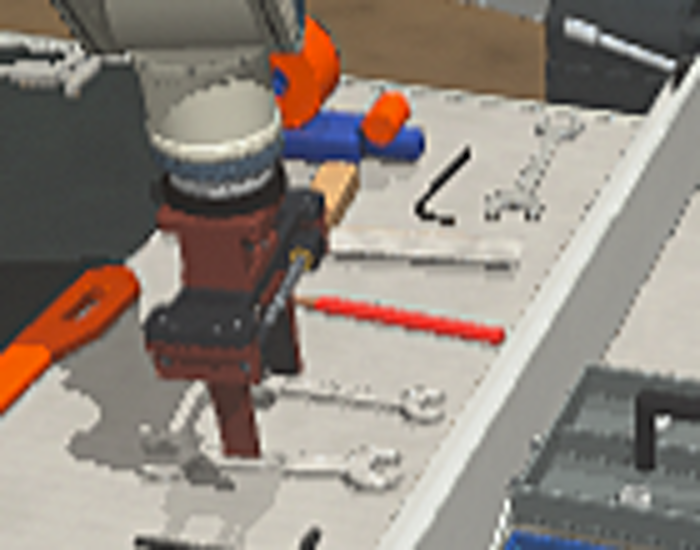

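{"fn": "carry_out", "kwargs": {"rows": [[[0, 0.001, 0.02], [0, 0, 0], 0], [[0, 0.001, 0.013], [0, 0, 0], 0], [[0, 0, 0.006], [0, 0, 0], 0], [[0, 0, 0], [0, 0, 0], 0], [[0, 0, 0], [0, 0, 0], 0]]}}

```text
t: 12.17
ee_pos: [512.3, 363.0, -18.8]
orientation: [1.723, 2.627, 0.0]
ft_force: [0.5, 0.3, 1.0]
width: 88.0
```

```bash
python3 - <<'E'
from h import *
im=grab("scene","s6");crop(im,180,130,280,200,7,"s6d")
E
python3 go.py 512 362 -22 23.5
```

```text
t 12.22 p [512.6 363.3 -18.5] psi 23.5 tilt [ 0.05 -0.01  0.  ] w 87.6 F [0.3 0.  0.4] q [0.6  0.71 1.71 0.   0.72 0.19]
turn tool z total deg -0.0 rad -0.0
after turn shift x y z (m) -0.0009 -0.0011 0.0035 rows 1
```

View pics/s6d.png

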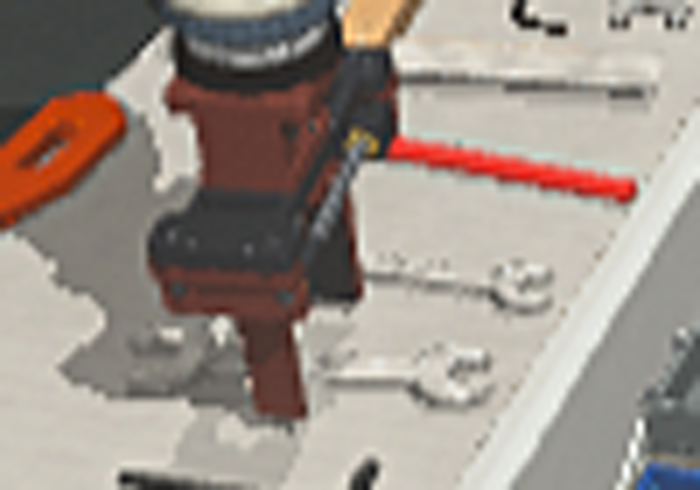

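{"fn": "carry_out", "kwargs": {"rows": [[[0, 0, 0.0025], [0, 0, 0], 0], [[0, 0, 0], [0, 0, 0], 0], [[0, 0, 0], [0, 0, 0], 1], [[0, 0, 0], [0, 0, 0], 1], [[0, 0, 0], [0, 0, 0], 1], [[0, 0, 0], [0, 0, 0], 1], [[0, 0, 0], [0, 0, 0], 1], [[0, 0, 0], [0, 0, 0], 1], [[0, 0, 0], [0, 0, 0], 1], [[0, 0, 0], [0, 0, 0], 1], [[0, 0, 0], [0, 0, 0], 1], [[0, 0, 0], [0, 0, 0], 1]]}}

```text
t: 13.22
ee_pos: [512.2, 363.0, -21.7]
orientation: [-1.723, -2.627, 0.0]
ft_force: [-0.7, -0.3, -0.3]
width: 24.0
```

{"fn": "carry_out", "kwargs": {"rows": [[[0, 0, 0], [0, 0, 0], 1], [[0, 0, 0], [0, 0, 0], 1], [[0, 0, 0], [0, 0, 0], 1], [[0, 0, 0], [0, 0, 0], 1]]}}

```text
t: 13.55
ee_pos: [512.2, 363.0, -21.7]
orientation: [-1.723, -2.627, -0.0]
ft_force: [0.1, -0.3, 0.2]
width: 0.8
```

```bash
python3 - <<'E'
from h import *
im=grab("scene","s7");crop(im,180,130,280,200,7,"s7d")
im=grab("top","t7");crop(im,180,140,300,280,4,"t7d")
E
```

```text
(no output)
```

View pics/s7d.png

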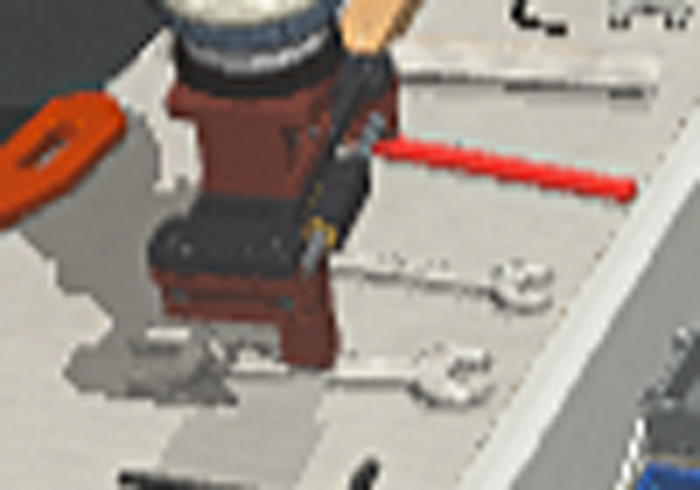

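View pics/t7d.png

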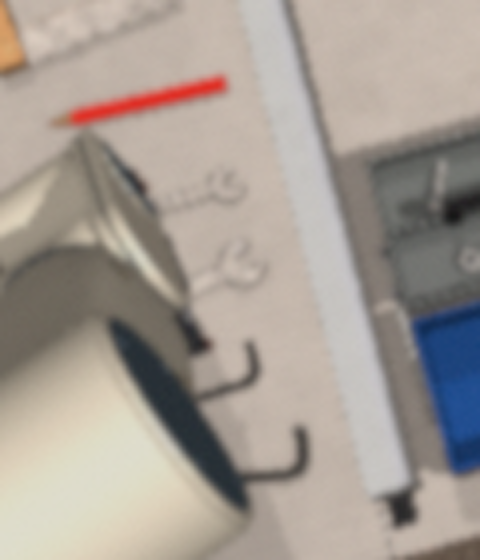

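```bash
python3 - <<'E'
from h import *
for z in(-22,0,2,6,10): print(z,((proj("scene",[512.2,363,z])-[180,130])*7).round())
E
```

```text
-22 [[315. 406.]]
0 [[309. 371.]]
2 [[308. 367.]]
6 [[307. 361.]]
10 [[306. 354.]]
```

{"fn": "carry_out", "kwargs": {"rows": [[[0, 0, -0.008], [0, 0, 0], 0], [[0, 0, 0], [0, 0, 0], 0], [[0, 0, 0], [0, 0, 0], 0], [[0, 0, 0], [0, 0, 0], 0], [[0, 0, 0], [0, 0, 0], 0], [[0, 0, 0], [0, 0, 0], 0], [[0, 0, 0], [0, 0, 0], 0], [[0, 0, 0], [0, 0, 0], 0], [[0, 0, 0], [0, 0, 0], 0], [[0, 0, 0.008], [0, 0, 0], 0], [[0, 0, 0.003], [0, 0, 0], 0], [[0, 0, 0], [0, 0, 0], 0]]}}

```text
t: 14.65
ee_pos: [511.5, 362.5, -26.0]
orientation: [-1.722, -2.626, 0.003]
ft_force: [-0.7, -0.6, 0.6]
width: 77.3
```

{"fn": "carry_out", "kwargs": {"rows": [[[0, 0, 0], [0, 0, 0], 0], [[0, 0, 0.003], [0, 0, 0], 0], [[0, 0, 0], [0, 0, 0], 0]]}}

```text
t: 14.9
ee_pos: [512.1, 362.9, -28.1]
orientation: [-1.723, -2.627, 0.001]
ft_force: [-0.7, -0.1, -0.1]
width: 87.8
```

{"fn": "carry_out", "kwargs": {"rows": [[[0, 0, 0.002], [0, 0, 0], 0], [[0, 0, 0], [0, 0, 0], 0]]}}

```text
t: 15.07
ee_pos: [512.1, 362.9, -30.0]
orientation: [-1.723, -2.627, 0.0]
ft_force: [0.1, -1.6, -0.6]
width: 87.7
```

{"fn": "carry_out", "kwargs": {"rows": [[[0, 0, 0.002], [0, 0, 0], 0], [[0, 0, 0], [0, 0, 0], 0]]}}

```text
t: 15.23
ee_pos: [512.3, 363.0, -30.3]
orientation: [-1.723, -2.627, 0.0]
ft_force: [-3.6, -2.6, 13.6]
width: 87.9
```

```bash
python3 - <<'E'
from h import *
im=grab("scene","s8");crop(im,180,130,280,200,7,"s8d")
o=readout.get_obs();p=np.array(o['ee_pos']);a=np.radians(23.5);d=np.array([np.cos(a),np.sin(a),0])
for z in(0,4): p[2]=z;print(z,((proj("scene",[p+k*d for k in(-44,0,44)])-[180,130])*7).round())
E
```

```text
0 [[283. 426.]
 [309. 371.]
 [334. 318.]]
4 [[282. 419.]
 [308. 364.]
 [333. 311.]]
```

View pics/s8d.png

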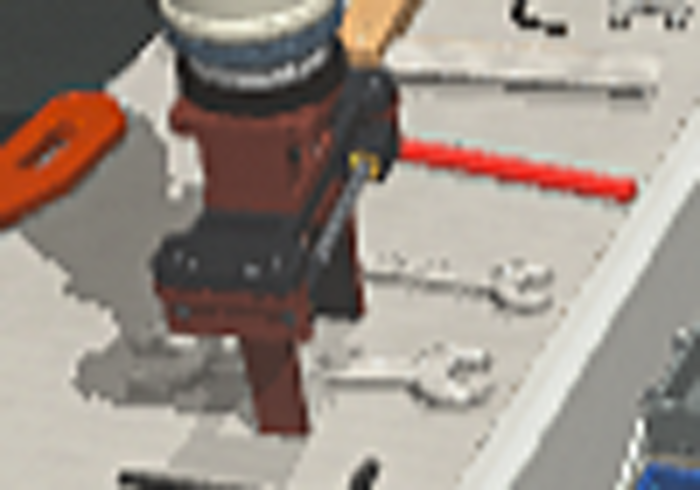

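The fingers touched the worktop at reported z = -30 with 13.6 N, so the real offset is 30 mm. I'll back off and close with the tip at about 1.5 mm.

{"fn": "carry_out", "kwargs": {"rows": [[[0, 0, -0.0035], [0, 0, 0], 0], [[0, 0, 0], [0, 0, 0], 0], [[0, 0, 0], [0, 0, 0], 1], [[0, 0, 0], [0, 0, 0], 1], [[0, 0, 0], [0, 0, 0], 1], [[0, 0, 0], [0, 0, 0], 1], [[0, 0, 0], [0, 0, 0], 1], [[0, 0, 0], [0, 0, 0], 1], [[0, 0, 0], [0, 0, 0], 1], [[0, 0, 0], [0, 0, 0], 1], [[0, 0, 0], [0, 0, 0], 1], [[0, 0, 0], [0, 0, 0], 1]]}}

```text
t: 16.28
ee_pos: [512.2, 363.0, -28.2]
orientation: [1.723, 2.627, 0.0]
ft_force: [-0.5, 0.3, -0.5]
width: 24.3
```

{"fn": "carry_out", "kwargs": {"rows": [[[0, 0, 0], [0, 0, 0], 1], [[0, 0, 0], [0, 0, 0], 1], [[0, 0, 0], [0, 0, 0], 1], [[0, 0, 0], [0, 0, 0], 1]]}}

```text
t: 16.62
ee_pos: [512.1, 363.0, -28.2]
orientation: [-1.723, -2.627, 0.0]
ft_force: [-0.4, 0.1, 0.5]
width: 16.0
```

{"fn": "carry_out", "kwargs": {"rows": [[[0, 0, -0.015], [0, 0, 0], 1], [[0, 0, -0.025], [0, 0, 0], 1], [[0, 0, -0.025], [0, 0, 0], 1], [[0, 0, -0.03], [0, 0, 0], 1], [[0, 0, -0.03], [0, 0, 0], 1], [[0, 0, -0.03], [0, 0, 0], 1], [[0, 0, -0.02], [0, 0, 0], 1], [[0, 0, -0.01], [0, 0, 0.055], 1], [[0, 0, 0], [0, 0, 0.055], 1], [[0, 0, 0], [0, 0, 0.055], 1], [[0, 0, 0], [0, 0, 0], 1]]}}

```text
t: 17.53
ee_pos: [512.2, 363.0, 158.0]
orientation: [1.936, 2.474, 0.002]
ft_force: [-0.6, -0.2, -2.1]
width: 16.0
```

```bash
python3 go.py 404 -8 160 14;python3 - <<'E'
from h import *
im=grab("scene","s9");crop(im,150,60,290,190,5,"s9d")
E
```

```text
t 17.53 p [512.2 363.  158. ] psi 13.9 tilt [ 0.06 -0.02 -0.  ] w 16.0 F [-0.6 -0.2 -2.1] q [0.6  0.47 1.65 0.   1.03 0.35]
turn tool z total deg -0.1 rad -0.001
after turn shift x y z (m) -0.3338 -0.1947 -0.002 rows 10
```

View pics/s9d.png

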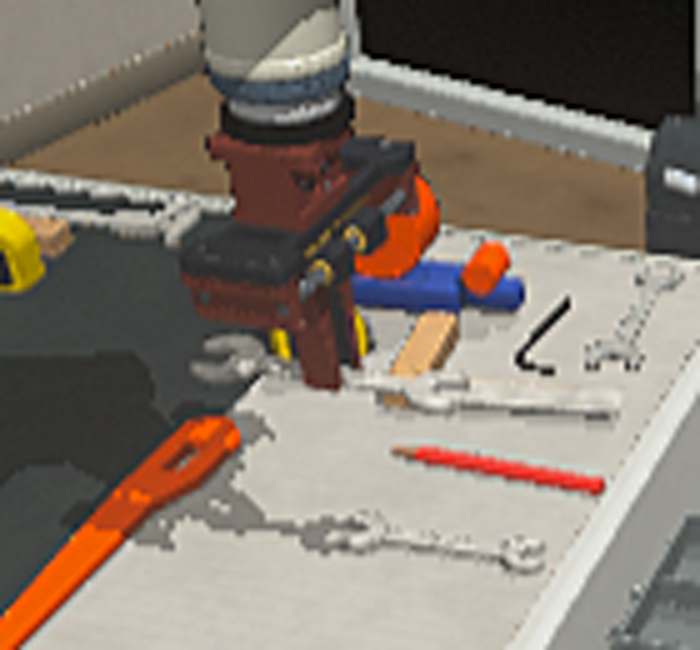

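{"fn": "carry_out", "kwargs": {"rows": [[[-0.02, -0.012, 0], [0, 0, 0], 1], [[-0.0314, -0.018, 0], [0, 0, 0], 1], [[-0.0314, -0.018, 0], [0, 0, 0], 1], [[-0.0314, -0.018, 0], [0, 0, 0], 1], [[-0.0314, -0.018, 0], [0, 0, 0], 1], [[-0.0314, -0.018, 0], [0, 0, 0], 1], [[-0.0314, -0.018, 0], [0, 0, 0], 1], [[-0.0314, -0.018, 0], [0, 0, 0], 1], [[-0.0314, -0.018, 0], [0, 0, 0], 1], [[-0.0314, -0.018, 0], [0, 0, 0], 1], [[-0.0314, -0.0207, 0], [0, 0, 0], 1], [[0, 0, 0], [0, 0, 0], 1]]}}

```text
t: 18.58
ee_pos: [401.6, -12.5, 156.8]
orientation: [-1.936, -2.473, 0.004]
ft_force: [-0.9, 2.1, -3.5]
width: 16.0
```

{"fn": "carry_out", "kwargs": {"rows": [[[0, 0, 0], [0, 0, 0], 1], [[0, 0, 0.03], [0, 0, 0], 1], [[0, 0, 0.03], [0, 0, 0], 1]]}}

```text
t: 18.83
ee_pos: [407.1, -7.8, 97.8]
orientation: [1.929, 2.473, 0.006]
ft_force: [0.6, -0.1, -3.2]
width: 16.0
```

```bash
python3 go.py 404 -8 60 14;python3 - <<'E'
from h import *
im=grab("scene","s10");crop(im,230,110,370,270,4.2,"s10d")
E
```

```text
t 18.83 p [407.1  -7.8  97.8] psi 14.1 tilt [0.36 0.09 0.  ] w 16.0 F [ 0.6 -0.1 -3.2] q [-0.05  0.26  2.17  0.    0.7  -0.3 ]
turn tool z total deg 0.1 rad 0.002
after turn shift x y z (m) 0.0006 -0.0031 0.0378 rows 1
```

View pics/s10d.png

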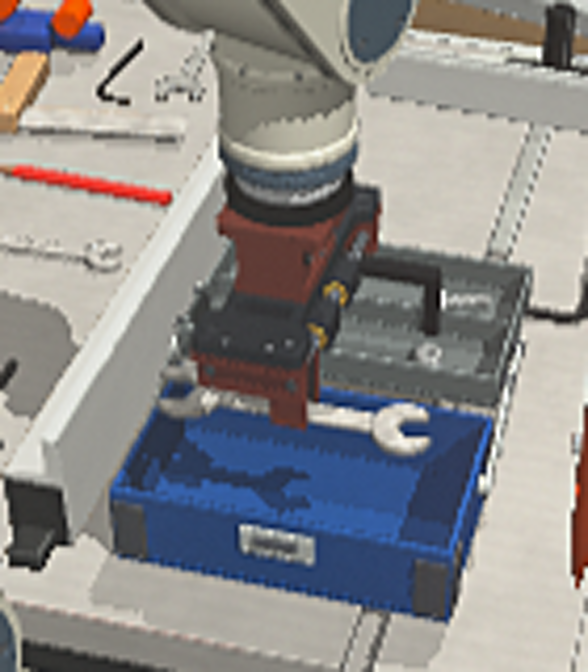

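{"fn": "carry_out", "kwargs": {"rows": [[[0, -0.002, 0.025], [0, 0, 0], 1], [[0, 0, 0.025], [0, 0, 0], 1], [[0, 0, 0.025], [0, 0, 0], 1], [[0, 0, 0.025], [0, 0, 0], 1], [[0, 0, 0.01], [0, 0, 0], 1], [[0, 0, 0.006], [0, 0, 0], 1], [[0, 0, 0], [0, 0, 0], 1], [[0, 0, 0], [0, 0, 0], 1]]}}

```text
t: 19.55
ee_pos: [403.1, -8.2, -18.8]
orientation: [1.932, 2.477, 0.0]
ft_force: [0.4, -0.3, -1.8]
width: 15.8
```

{"fn": "carry_out", "kwargs": {"rows": [[[0, 0, 0.003], [0, 0, 0], 1], [[0, 0, 0], [0, 0, 0], 0.66], [[0, 0, 0], [0, 0, 0], 0.66], [[0, 0, 0], [0, 0, 0], 0.66], [[0, 0, 0], [0, 0, 0], 0.66], [[0, 0, -0.02], [0, 0, 0], 0.66], [[0, 0, -0.03], [0, 0, 0], 0.66], [[0, 0, -0.04], [0, 0, 0], 0.66], [[0, 0, -0.04], [0, 0, 0], 0.4], [[0, 0, -0.04], [0, 0, 0], 0], [[0, 0, -0.02], [0, 0, 0], 0], [[0, 0, 0], [0, 0, 0], 0]]}}

```text
t: 20.55
ee_pos: [405.6, -8.9, 172.4]
orientation: [1.929, 2.47, 0.009]
ft_force: [0.6, 0.3, -0.2]
width: 53.2
```

```bash
python3 - <<'E'
from h import *
im=grab("scene","s11");crop(im,170,110,370,270,3.6,"s11d")
im=grab("top","t11");crop(im,180,140,380,280,3.6,"t11d")
E
python3 go.py 600 371 160 17.4
```

```text
t 20.65 p [402.7  -8.8 168.3] psi 14.0 tilt [ 0.13  0.04 -0.  ] w 61.0 F [-0.   0.1  0. ] q [-0.05  0.13  2.12  0.    0.9  -0.3 ]
turn tool z total deg -3.4 rad -0.059
after turn shift x y z (m) 0.3034 0.3018 0.0083 rows 11
```

View pics/s11d.png

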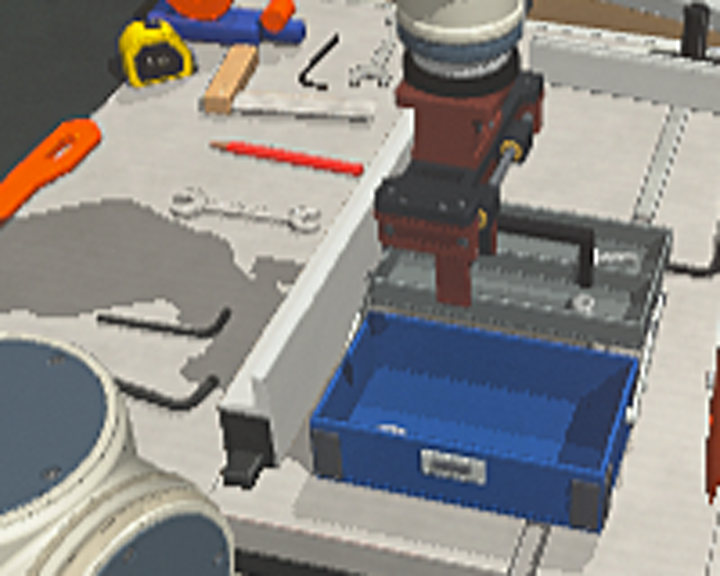

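View pics/t11d.png

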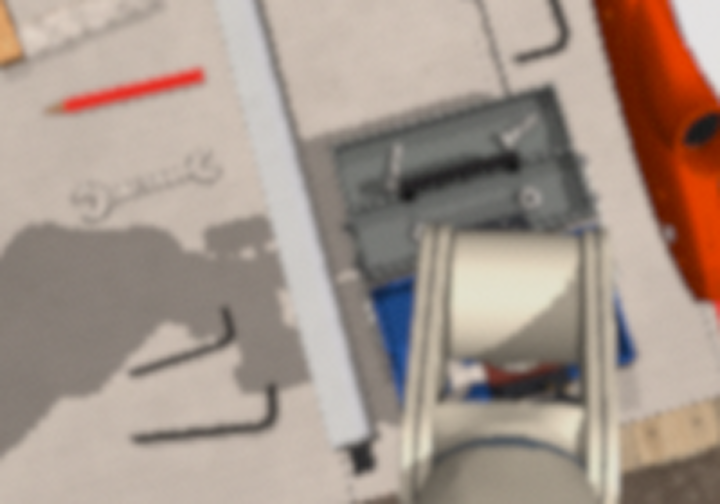

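The large spanner lies in the case against the front wall, with its head at s11d (390,428). Now I re-measure the small spanner.

```bash
python3 - <<'E'
from h import *
def cc(p,x0,y0,s): return (p[0]+.5)/s-.5+x0,(p[1]+.5)/s-.5+y0
T=lambda p:onz("top",*cc(p,180,140,3.6),4)[:2]
S=lambda p:onz("scene",*cc(p,170,110,3.6),4)[:2]
for k,f,a,b in(("small",T,(92,200),(207,164)),("small",S,(187,203),(303,218)),("A",T,(132,374),(220,346)),("B",T,(135,438),(262,426)),("A",S,(99,318),(200,331))):
    A,B=f(a),f(b);d=A-B;print(k,A.round(),B.round(),'mid',((A+B)/2).round(),'len',np.linalg.norm(d).round(),'ang',np.degrees(np.arctan2(d[1],d[0])).round(1))
E
```

```text
small [583. 429.] [619. 309.] mid [601. 369.] len 125.0 ang 106.7
small [582. 432.] [620. 317.] mid [601. 374.] len 122.0 ang 108.1
A [400. 381.] [427. 291.] mid [414. 336.] len 93.0 ang 106.6
B [336. 376.] [345. 247.] mid [340. 312.] len 129.0 ang 94.1
A [401. 383.] [433. 292.] mid [417. 337.] len 96.0 ang 109.2
```

{"fn": "carry_out", "kwargs": {"rows": [[[0, 0, 0], [0, 0, -0.058], 0], [[0.03, 0.03, 0], [0, 0, 0], 0], [[0.029, 0.029, 0], [0, 0, 0], 0], [[0.029, 0.029, 0], [0, 0, 0], 0], [[0.029, 0.029, 0], [0, 0, 0], 0], [[0.029, 0.029, 0], [0, 0, 0], 0], [[0.029, 0.029, 0], [0, 0, 0], 0], [[0.029, 0.029, 0], [0, 0, 0], 0], [[0.029, 0.029, 0], [0, 0, 0], 0], [[0.029, 0.029, 0], [0, 0, 0], 0], [[0.029, 0.029, 0], [0, 0, 0], 0], [[0.0124, 0.0108, 0], [0, 0, 0], 0]]}}

```text
t: 21.65
ee_pos: [600.2, 373.9, 164.1]
orientation: [-1.858, -2.532, 0.003]
ft_force: [-0.5, -0.3, -0.1]
width: 87.9
```

{"fn": "carry_out", "kwargs": {"rows": [[[0, 0, 0.04], [0, 0, 0], 0], [[0, 0, 0.04], [0, 0, 0], 0], [[0, 0, 0.04], [0, 0, 0], 0], [[0, 0, 0.03], [0, 0, 0], 0], [[0, 0, 0], [0, 0, 0], 0], [[0, 0, 0], [0, 0, 0], 0], [[0, 0, 0], [0, 0, 0], 0]]}}

```text
t: 22.23
ee_pos: [599.9, 370.3, 17.9]
orientation: [-1.861, -2.531, 0.0]
ft_force: [0.1, 0.2, 0.3]
width: 88.0
```

```bash
python3 go.py 601 371 -28.3 17.3
```

```text
t 22.23 p [599.9 370.3  17.9] psi 17.4 tilt [-0.  0.  0.] w 88.0 F [0.1 0.2 0.3] q [ 0.54  0.74  1.52 -0.    0.88  0.23]
turn tool z total deg 0.1 rad 0.001
after turn shift x y z (m) 0.0003 0.0012 0.0462 rows 2
```

{"fn": "carry_out", "kwargs": {"rows": [[[0, 0.001, 0.02], [0, 0, 0], 0], [[0, 0, 0.015], [0, 0, 0], 0], [[0, 0, 0.008], [0, 0, 0], 0], [[0, 0, 0.003], [0, 0, 0], 0], [[0, 0, 0], [0, 0, 0], 0.5], [[0, 0, 0], [0, 0, 0], 1], [[0, 0, 0], [0, 0, 0], 1], [[0, 0, 0], [0, 0, 0], 1], [[0, 0, 0], [0, 0, 0], 1], [[0, 0, 0], [0, 0, 0], 1], [[0, 0, 0], [0, 0, 0], 1], [[0, 0, 0], [0, 0, 0], 1]]}}

```text
t: 23.23
ee_pos: [600.6, 370.5, -28.1]
orientation: [1.861, 2.531, 0.0]
ft_force: [0.3, -0.6, -0.5]
width: 37.8
```

{"fn": "carry_out", "kwargs": {"rows": [[[0, 0, 0], [0, 0, 0], 1], [[0, 0, 0], [0, 0, 0], 1], [[0, 0, 0], [0, 0, 0], 1], [[0, 0, 0], [0, 0, 0], 1], [[0, 0, 0], [0, 0, 0], 1], [[0, 0, 0], [0, 0, 0], 1]]}}

```text
t: 23.73
ee_pos: [600.5, 370.5, -28.3]
orientation: [-1.861, -2.531, 0.0]
ft_force: [0.1, 0.6, 0.2]
width: 12.8
```

{"fn": "carry_out", "kwargs": {"rows": [[[0, 0, -0.015], [0, 0, 0], 1], [[0, 0, -0.025], [0, 0, 0], 1], [[0, 0, -0.03], [0, 0, 0], 1], [[0, 0, -0.03], [0, 0, 0], 1], [[0, 0, -0.03], [0, 0, 0], 1], [[0, 0, -0.03], [0, 0, 0], 1], [[0, 0, -0.02], [0, 0, 0.03], 1], [[0, 0, -0.01], [0, 0, 0.029], 1], [[0, 0, 0], [0, 0, 0], 1], [[0, 0, 0], [0, 0, 0], 1]]}}

```text
t: 24.57
ee_pos: [600.7, 370.6, 162.9]
orientation: [1.933, 2.476, 0.002]
ft_force: [0.4, 0.0, -2.5]
width: 12.2
```

```bash
python3 go.py 450 4 160 14; python3 - <<'E'
from h import *
im=grab("scene","s12");crop(im,150,40,290,170,5,"s12d")
E
```

```text
t 24.57 p [600.7 370.6 162.9] psi 14.0 tilt [ 0.08 -0.02 -0.  ] w 12.2 F [ 0.4  0.  -2.5] q [ 0.54  0.57  1.46 -0.    1.11  0.29]
turn tool z total deg 0.0 rad 0.0
after turn shift x y z (m) -0.3192 -0.2349 0.0029 rows 10
```

View pics/s12d.png

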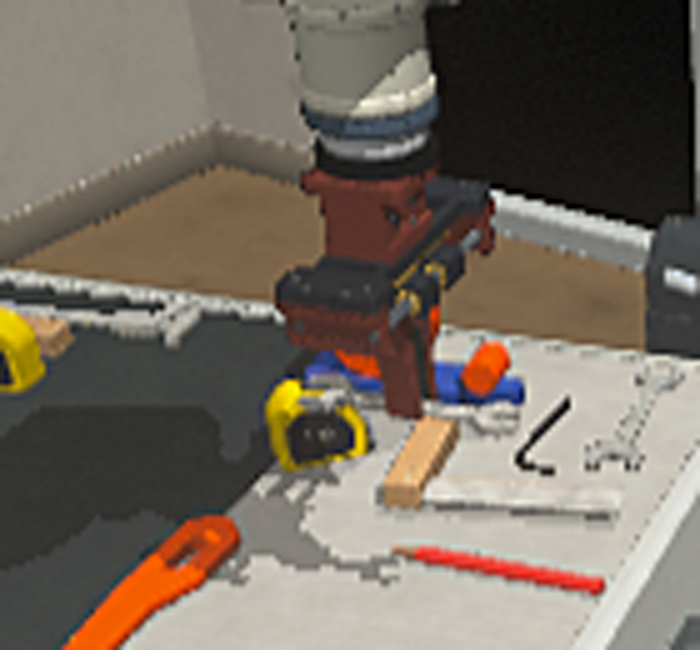

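{"fn": "carry_out", "kwargs": {"rows": [[[-0.017, -0.0125, 0], [0, 0, 0], 1], [[-0.0285, -0.021, 0], [0, 0, 0], 1], [[-0.0285, -0.021, 0], [0, 0, 0], 1], [[-0.0285, -0.021, 0], [0, 0, 0], 1], [[-0.0285, -0.021, 0], [0, 0, 0], 1], [[-0.0285, -0.021, 0], [0, 0, 0], 1], [[-0.0285, -0.021, 0], [0, 0, 0], 1], [[-0.0285, -0.021, 0], [0, 0, 0], 1], [[-0.0285, -0.021, 0], [0, 0, 0], 1], [[-0.0285, -0.021, 0], [0, 0, 0], 1], [[-0.0285, -0.021, 0], [0, 0, 0], 1], [[-0.0172, -0.0124, 0], [0, 0, 0], 1]]}}

```text
t: 25.62
ee_pos: [446.7, 1.8, 160.5]
orientation: [-1.933, -2.473, 0.004]
ft_force: [0.7, -0.1, -1.5]
width: 12.3
```

{"fn": "carry_out", "kwargs": {"rows": [[[0, 0, 0], [0, 0, 0], 1], [[0, 0, 0.03], [0, 0, 0], 1], [[0, 0, 0.04], [0, 0, 0], 1], [[0, 0, 0.02], [0, 0, 0], 1], [[0, 0, 0], [0, 0, 0], 1], [[0, 0, 0], [0, 0, 0], 1]]}}

```text
t: 26.12
ee_pos: [448.5, 4.4, 70.7]
orientation: [-1.932, -2.473, 0.004]
ft_force: [-0.3, -0.7, -1.3]
width: 12.7
```

```bash
python3 go.py 450 4 -12 14; python3 - <<'E'
from h import *
im=grab("scene","s13");crop(im,230,110,370,270,4.2,"s13d")
E
```

```text
t 26.12 p [448.5   4.4  70.7] psi 14.0 tilt [-0.22 -0.06 -0.  ] w 12.7 F [-0.3 -0.7 -1.3] q [-0.02  0.37  2.09  0.    0.68 -0.26]
turn tool z total deg 0.0 rad 0.0
after turn shift x y z (m) -0.0008 0.0014 0.0827 rows 2
```

View pics/s13d.png

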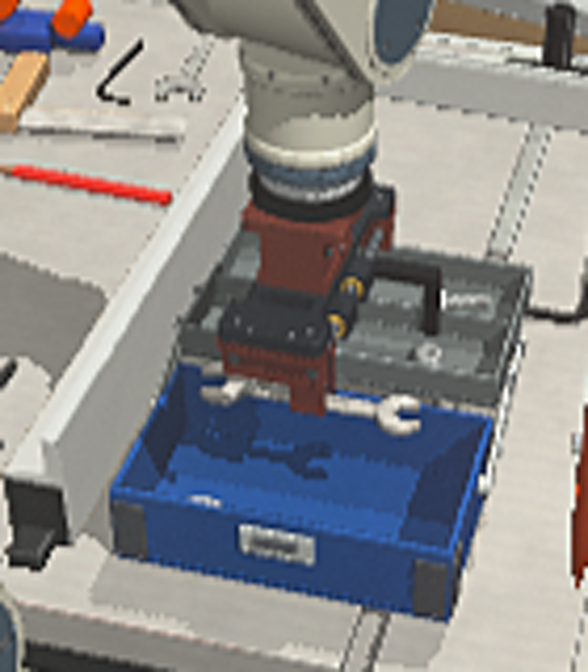

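{"fn": "carry_out", "kwargs": {"rows": [[[0, 0, 0.025], [0, 0, 0], 1], [[0, 0, 0.025], [0, 0, 0], 1], [[0, 0, 0.02], [0, 0, 0], 1], [[0, 0, 0.01], [0, 0, 0], 1], [[0, 0, 0], [0, 0, 0], 1], [[0, 0, 0], [0, 0, 0], 1]]}}

```text
t: 26.67
ee_pos: [450.5, 4.1, -7.4]
orientation: [1.934, 2.475, 0.001]
ft_force: [0.1, -0.1, -0.6]
width: 12.4
```

{"fn": "carry_out", "kwargs": {"rows": [[[0, 0, 0], [0, 0, 0], 0.66], [[0, 0, 0], [0, 0, 0], 0.66], [[0, 0, 0], [0, 0, 0], 0.66], [[0, 0, 0], [0, 0, 0], 0.66], [[0, 0, 0], [0, 0, 0], 0.66], [[0, 0, -0.02], [0, 0, 0], 0.66], [[0, 0, -0.03], [0, 0, 0], 0.66], [[0, 0, -0.04], [0, 0, 0], 0.66], [[0, 0, -0.04], [0, 0, 0], 0.4], [[0, 0, -0.04], [0, 0, 0], 0], [[0, 0, 0], [0, 0, 0], 0]]}}

```text
t: 27.58
ee_pos: [454.3, 4.0, 168.7]
orientation: [1.929, 2.468, 0.012]
ft_force: [1.6, -0.6, 0.6]
width: 46.0
```

```bash
python3 - <<'E'
from h import *
im=grab("scene","s14");crop(im,170,110,370,270,3.6,"s14d")
im=grab("top","t14");crop(im,180,140,380,280,3.6,"t14d")
E
python3 go.py 416 331 160 17
```

```text
t 27.68 p [450.9   4.  163.4] psi 14.0 tilt [0.25 0.07 0.  ] w 54.4 F [-0.6 -0.8 -0.3] q [-0.02  0.21  2.03 -0.    0.9  -0.26]
turn tool z total deg -3.0 rad -0.053
after turn shift x y z (m) 0.3229 0.0623 0.0034 rows 8
```

View pics/s14d.png

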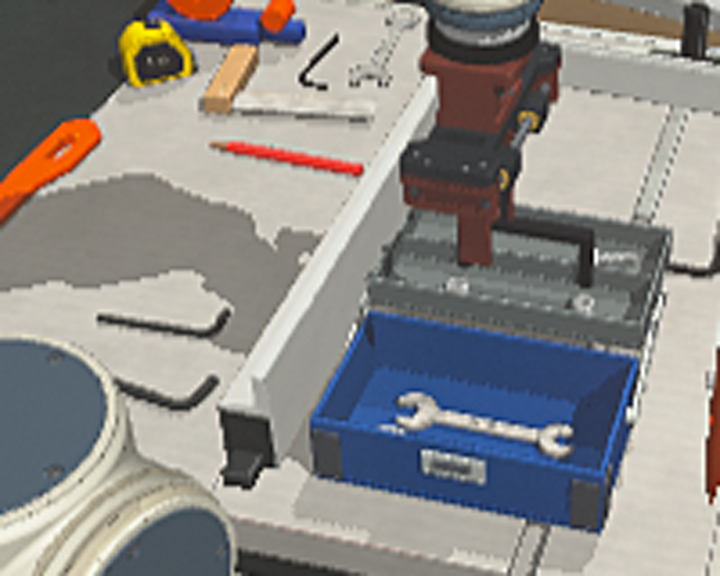

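View pics/t14d.png

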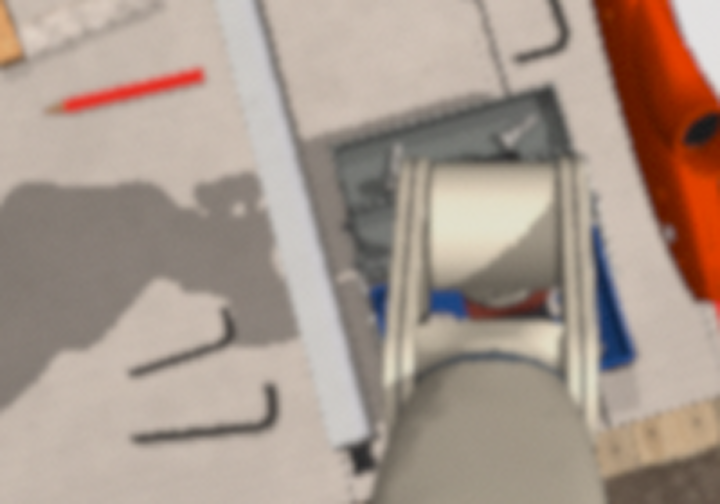

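{"fn": "carry_out", "kwargs": {"rows": [[[0, 0, 0], [0, 0, -0.06], 0], [[0.0357, 0.0068, 0], [0, 0, 0], 0], [[0.0357, 0.0068, 0], [0, 0, 0], 0], [[0.0357, 0.0068, 0], [0, 0, 0], 0], [[0.0357, 0.0068, 0], [0, 0, 0], 0], [[0.0357, 0.0068, 0], [0, 0, 0], 0], [[0.0357, 0.0068, 0], [0, 0, 0], 0], [[0.0357, 0.0068, 0], [0, 0, 0], 0], [[0.0357, 0.0068, 0], [0, 0, 0], 0], [[0.0357, 0.0068, 0], [0, 0, 0], 0], [[0, 0, 0], [0, 0, 0], 0], [[0, 0, 0], [0, 0, 0], 0]]}}

```text
t: 28.68
ee_pos: [410.4, 329.6, 159.5]
orientation: [-1.855, -2.534, 0.006]
ft_force: [-0.1, 0.5, -0.2]
width: 87.8
```

{"fn": "carry_out", "kwargs": {"rows": [[[0, 0, 0.04], [0, 0, 0], 0], [[0, 0, 0.04], [0, 0, 0], 0], [[0, 0, 0.04], [0, 0, 0], 0], [[0, 0, 0.03], [0, 0, 0], 0], [[0, 0, 0], [0, 0, 0], 0], [[0, 0, 0], [0, 0, 0], 0]]}}

```text
t: 29.18
ee_pos: [410.3, 326.4, 10.0]
orientation: [-1.86, -2.53, 0.009]
ft_force: [0.4, -0.6, 0.4]
width: 87.8
```

```bash
python3 go.py 417 329 -28 17.5;  python3 - <<'E'
from h import *
im=grab("scene","s15");crop(im,170,110,310,250,4.5,"s15d")
E
```

```text
t 29.18 p [410.3 326.4  10. ] psi 17.3 tilt [-0.33  0.12  0.  ] w 87.8 F [ 0.4 -0.6  0.4] q [ 0.65  0.57  1.94 -0.    0.64  0.35]
turn tool z total deg -0.2 rad -0.003
after turn shift x y z (m) 0.0004 0.0072 0.038 rows 1
```

View pics/s15d.png

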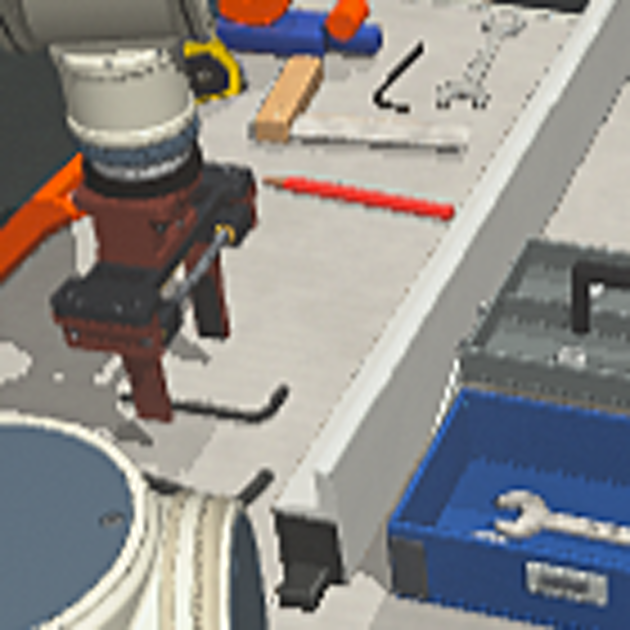

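{"fn": "carry_out", "kwargs": {"rows": [[[0, 0.005, 0.02], [0, 0, 0], 0], [[0, 0, 0.012], [0, 0, 0], 0], [[0, 0, 0.006], [0, 0, 0], 0], [[0, 0, 0], [0, 0, 0], 0.5], [[0, 0, 0], [0, 0, 0], 1], [[0, 0, 0], [0, 0, 0], 1], [[0, 0, 0], [0, 0, 0], 1], [[0, 0, 0], [0, 0, 0], 1], [[0, 0, 0], [0, 0, 0], 1], [[0, 0, 0], [0, 0, 0], 1], [[0, 0, 0], [0, 0, 0], 1], [[0, 0, 0], [0, 0, 0], 1]]}}

```text
t: 30.23
ee_pos: [416.7, 330.4, -26.2]
orientation: [-1.859, -2.532, 0.0]
ft_force: [0.2, -0.2, -0.2]
width: 31.3
```

{"fn": "carry_out", "kwargs": {"rows": [[[0, 0, 0], [0, 0, 0], 1], [[0, 0, 0], [0, 0, 0], 1], [[0, 0, 0], [0, 0, 0], 1], [[0, 0, 0], [0, 0, 0], 1], [[0, 0, 0], [0, 0, 0], 1], [[0, 0, 0], [0, 0, 0], 1]]}}

```text
t: 30.73
ee_pos: [416.7, 330.4, -26.2]
orientation: [1.859, 2.532, -0.0]
ft_force: [-0.0, 0.2, 0.2]
width: 6.1
```

{"fn": "carry_out", "kwargs": {"rows": [[[0, 0, 0], [0, 0, 0], 0.7], [[0, 0, 0], [0, 0, 0], 0.7], [[0, 0, 0], [0, 0, 0], 0.7], [[0, 0, 0], [0, 0, 0], 0.7], [[0, 0, 0.0025], [0, 0, 0], 0.7], [[0, 0, 0], [0, 0, 0], 1], [[0, 0, 0], [0, 0, 0], 1], [[0, 0, 0], [0, 0, 0], 1], [[0, 0, 0], [0, 0, 0], 1], [[0, 0, 0], [0, 0, 0], 1], [[0, 0, 0], [0, 0, 0], 1], [[0, 0, 0], [0, 0, 0], 1]]}}

```text
t: 31.73
ee_pos: [416.7, 330.4, -28.7]
orientation: [-1.859, -2.532, -0.0]
ft_force: [-0.0, -0.1, 0.0]
width: 6.6
```

{"fn": "carry_out", "kwargs": {"rows": [[[0, 0, -0.01], [0, 0, 0], 1], [[0, 0, -0.02], [0, 0, 0], 1], [[0, 0, -0.03], [0, 0, 0], 1], [[0, 0, -0.03], [0, 0, 0], 1], [[0, 0, -0.03], [0, 0, 0], 1], [[0, 0, -0.03], [0, 0, 0], 1], [[0, 0, -0.03], [0, 0, 0.03], 1], [[0, 0, -0.01], [0, 0, 0.027], 1], [[0, 0, 0], [0, 0, 0], 1], [[0, 0, 0], [0, 0, 0], 1]]}}

```text
t: 32.57
ee_pos: [416.8, 330.5, 162.1]
orientation: [1.93, 2.479, 0.002]
ft_force: [-0.8, -0.3, -1.0]
width: 6.4
```

```bash
python3 go.py 420 -1 160 14; python3 - <<'E'
from h import *
im=grab("scene","s16");crop(im,150,60,310,240,3.6,"s16d")
E
```

```text
t 32.57 p [416.8 330.5 162.1] psi 14.2 tilt [ 0.09 -0.03 -0.  ] w 6.4 F [-0.8 -0.3 -1. ] q [ 0.65  0.33  1.86 -0.    0.95  0.4 ]
turn tool z total deg 0.2 rad 0.003
after turn shift x y z (m) -0.3224 -0.0771 0.0021 rows 8
```

View pics/s16d.png

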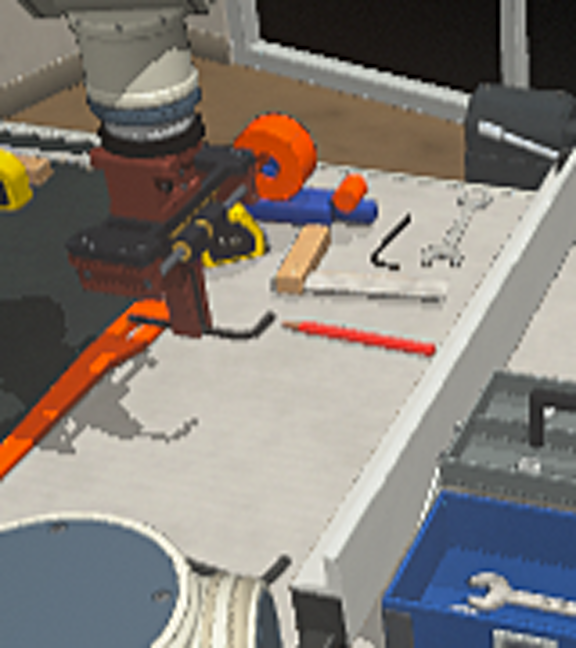

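{"fn": "carry_out", "kwargs": {"rows": [[[-0.02, -0.005, 0], [0, 0, 0], 1], [[-0.033, -0.008, 0], [0, 0, 0], 1], [[-0.033, -0.008, 0], [0, 0, 0], 1], [[-0.033, -0.008, 0], [0, 0, 0], 1], [[-0.033, -0.008, 0], [0, 0, 0], 1], [[-0.033, -0.008, 0], [0, 0, 0], 1], [[-0.033, -0.008, 0], [0, 0, 0], 1], [[-0.033, -0.008, 0], [0, 0, 0], 1], [[-0.033, -0.008, 0], [0, 0, 0], 1], [[-0.033, -0.008, 0], [0, 0, 0], 1], [[-0.0055, 0, 0], [0, 0, 0], 1], [[0, 0, 0], [0, 0, 0], 1]]}}

```text
t: 33.62
ee_pos: [420.0, -2.7, 160.1]
orientation: [-1.934, -2.473, 0.003]
ft_force: [-0.4, -0.3, 0.1]
width: 6.7
```

{"fn": "carry_out", "kwargs": {"rows": [[[0, 0, 0.03], [0, 0, 0], 1], [[0, 0, 0.04], [0, 0, 0], 1], [[0, 0, 0.02], [0, 0, 0], 1], [[0, 0, 0], [0, 0, 0], 1], [[0, 0, 0], [0, 0, 0], 1]]}}

```text
t: 34.03
ee_pos: [419.5, -0.1, 70.2]
orientation: [-1.927, -2.477, 0.004]
ft_force: [0.6, -0.2, -0.3]
width: 6.3
```

```bash
python3 go.py 420 -1 -10 14; python3 - <<'E'
from h import *
im=grab("scene","s17");crop(im,230,110,370,270,4.2,"s17d")
E
```

```text
t 34.03 p [ 4.195e+02 -1.000e-01  7.020e+01] psi 14.2 tilt [-0.23 -0.08 -0.  ] w 6.3 F [ 0.6 -0.2 -0.3] q [-0.03  0.34  2.15  0.    0.66 -0.28]
turn tool z total deg 0.2 rad 0.004
after turn shift x y z (m) -0.001 0.0003 0.0802 rows 2
```

View pics/s17d.png

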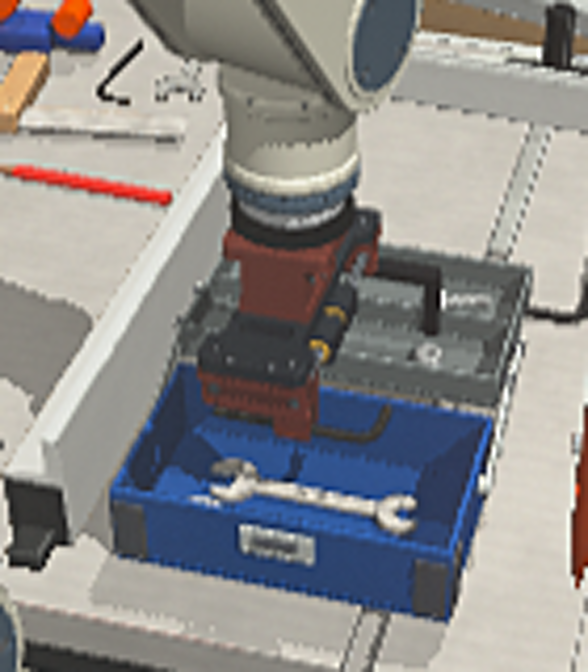

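{"fn": "carry_out", "kwargs": {"rows": [[[0, 0, 0.025], [0, 0, 0], 1], [[0, 0, 0.025], [0, 0, 0], 1], [[0, 0, 0.02], [0, 0, 0], 1], [[0, 0, 0.01], [0, 0, 0], 1], [[0, 0, 0], [0, 0, 0], 1], [[0, 0, 0], [0, 0, 0], 1]]}}

```text
t: 34.58
ee_pos: [421.6, -0.9, -7.9]
orientation: [1.93, 2.478, 0.001]
ft_force: [0.3, 0.2, -0.1]
width: 6.7
```

{"fn": "carry_out", "kwargs": {"rows": [[[0, 0, 0], [0, 0, 0], 0.66], [[0, 0, 0], [0, 0, 0], 0.66], [[0, 0, 0], [0, 0, 0], 0.66], [[0, 0, 0], [0, 0, 0], 0.66], [[0, 0, 0], [0, 0, 0], 0.66], [[0, 0, -0.02], [0, 0, 0], 0.66], [[0, 0, -0.03], [0, 0, 0], 0.66], [[0, 0, -0.04], [0, 0, 0], 0.66], [[0, 0, -0.04], [0, 0, 0], 0.4], [[0, 0, -0.04], [0, 0, 0], 0], [[0, 0, 0], [0, 0, 0], 0]]}}

```text
t: 35.5
ee_pos: [425.4, -1.3, 168.0]
orientation: [1.925, 2.47, 0.011]
ft_force: [0.5, 0.1, 0.7]
width: 46.8
```

```bash
python3 - <<'E'
from h import *
im=grab("scene","s18");crop(im,170,110,370,270,3.6,"s18d")
im=grab("top","t18");crop(im,180,140,380,280,3.6,"t18d")
E
python3 go.py 340 305 160 4.5
```

```text
t 35.6 p [422.1  -1.2 162.9] psi 14.2 tilt [ 0.25  0.07 -0.  ] w 54.2 F [ 0.1  0.4 -0.8] q [-0.03  0.16  2.09 -0.    0.89 -0.28]
turn tool z total deg 9.7 rad 0.168
after turn shift x y z (m) 0.3117 -0.0578 0.0029 rows 8
```

View pics/s18d.png

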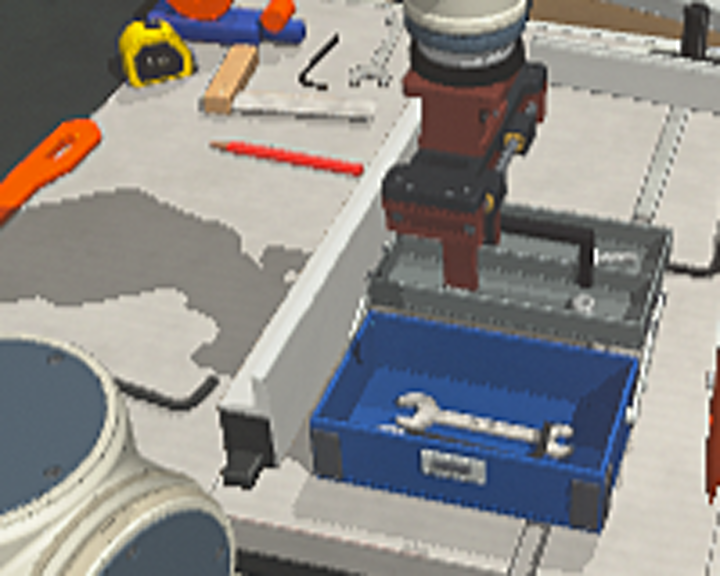

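View pics/t18d.png

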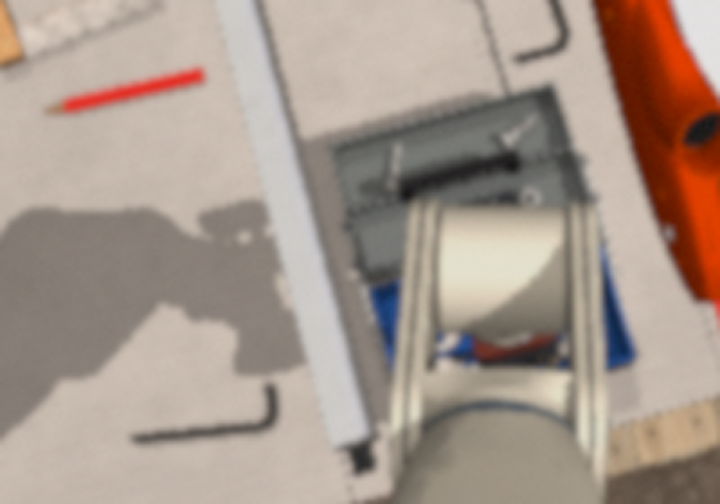

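{"fn": "carry_out", "kwargs": {"rows": [[[0, 0, 0], [0, 0, 0.084], 0], [[0, 0, 0], [0, 0, 0.084], 0], [[0.0346, -0.0062, 0], [0, 0, 0], 0], [[0.0346, -0.0062, 0], [0, 0, 0], 0], [[0.0346, -0.0062, 0], [0, 0, 0], 0], [[0.0346, -0.0062, 0], [0, 0, 0], 0], [[0.0346, -0.0062, 0], [0, 0, 0], 0], [[0.0346, -0.0062, 0], [0, 0, 0], 0], [[0.0346, -0.0062, 0], [0, 0, 0], 0], [[0.0346, -0.0062, 0], [0, 0, 0], 0], [[0.0346, -0.0062, 0], [0, 0, 0], 0], [[0, 0, 0], [0, 0, 0], 0]]}}

```text
t: 36.6
ee_pos: [338.9, 308.9, 159.5]
orientation: [-2.127, -2.311, 0.002]
ft_force: [0.5, 0.3, 0.9]
width: 87.6
```

{"fn": "carry_out", "kwargs": {"rows": [[[0, 0, 0.04], [0, 0, 0], 0], [[0, 0, 0.04], [0, 0, 0], 0], [[0, 0, 0.04], [0, 0, 0], 0], [[0, 0, 0.03], [0, 0, 0], 0], [[0, 0, 0], [0, 0, 0], 0], [[0, 0, 0], [0, 0, 0], 0]]}}

```text
t: 37.1
ee_pos: [338.6, 302.8, 9.1]
orientation: [-2.132, -2.307, 0.011]
ft_force: [-0.2, 0.1, 1.2]
width: 87.5
```

```bash
python3 go.py 341 304 -28 4.5;  python3 - <<'E'
from h import *
im=grab("scene","s19");crop(im,170,110,310,250,4.5,"s19d")
im=grab("top","t19");crop(im,180,180,300,280,5,"t19d")
E
```

```text
t 37.1 p [338.6 302.8   9.1] psi 4.5 tilt [-0.33  0.24  0.  ] w 87.5 F [-0.2  0.1  1.2] q [ 0.7   0.51  2.09 -0.    0.55  0.62]
turn tool z total deg 0.0 rad 0.0
after turn shift x y z (m) 0.001 0.0025 0.0371 rows 1
```

View pics/s19d.png

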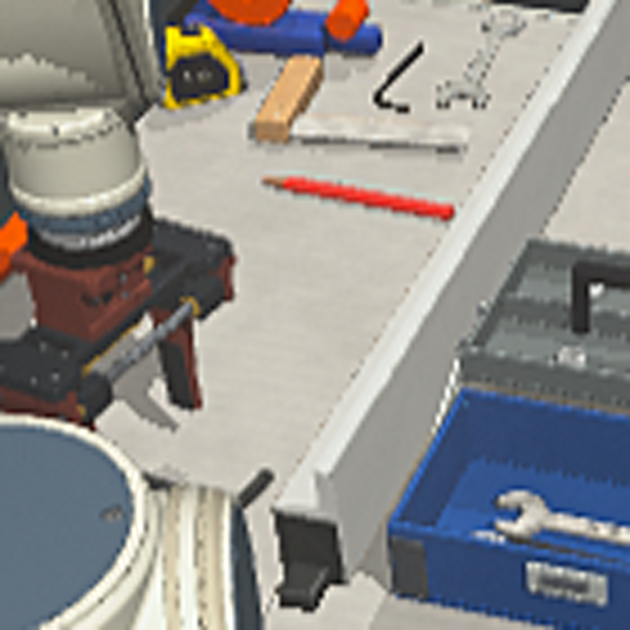

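View pics/t19d.png

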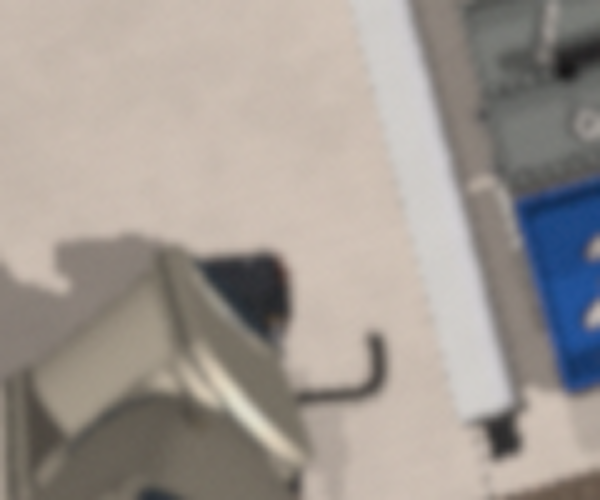

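{"fn": "carry_out", "kwargs": {"rows": [[[0, 0.001, 0.02], [0, 0, 0], 0], [[0, 0, 0.012], [0, 0, 0], 0], [[0, 0, 0.006], [0, 0, 0], 0], [[0, 0, 0.001], [0, 0, 0], 0.5], [[0, 0, 0], [0, 0, 0], 1], [[0, 0, 0], [0, 0, 0], 1], [[0, 0, 0], [0, 0, 0], 1], [[0, 0, 0], [0, 0, 0], 1], [[0, 0, 0], [0, 0, 0], 1], [[0, 0, 0], [0, 0, 0], 1], [[0, 0, 0], [0, 0, 0], 1], [[0, 0, 0], [0, 0, 0], 1]]}}

```text
t: 38.2
ee_pos: [341.7, 305.0, -27.7]
orientation: [-2.132, -2.307, 0.0]
ft_force: [0.2, -0.3, 0.8]
width: 31.3
```

{"fn": "carry_out", "kwargs": {"rows": [[[0, 0, 0], [0, 0, 0], 1], [[0, 0, 0], [0, 0, 0], 1], [[0, 0, 0], [0, 0, 0], 1], [[0, 0, 0], [0, 0, 0], 1], [[0, 0, 0], [0, 0, 0], 1], [[0, 0, 0], [0, 0, 0], 1]]}}

```text
t: 38.7
ee_pos: [341.6, 304.9, -27.8]
orientation: [-2.132, -2.307, 0.0]
ft_force: [-1.1, 0.2, 0.2]
width: 7.8
```

{"fn": "carry_out", "kwargs": {"rows": [[[0, 0, -0.01], [0, 0, 0], 1], [[0, 0, -0.02], [0, 0, 0], 1], [[0, 0, -0.03], [0, 0, 0], 1], [[0, 0, -0.03], [0, 0, 0], 1], [[0, 0, -0.03], [0, 0, 0], 1], [[0, 0, -0.03], [0, 0, 0], 1], [[0, 0, -0.03], [0, 0, -0.055], 1], [[0, 0, -0.01], [0, 0, -0.055], 1], [[0, 0, 0], [0, 0, -0.055], 1], [[0, 0, 0], [0, 0, 0], 1]]}}

```text
t: 39.53
ee_pos: [342.1, 305.3, 164.0]
orientation: [1.932, 2.477, 0.004]
ft_force: [0.6, 0.1, -1.0]
width: 8.2
```

```bash
python3 go.py 435 2 160 14; python3 - <<'E'
from h import *
im=grab("scene","s20");crop(im,130,60,310,240,3.4,"s20d")
E
```

```text
t 39.53 p [342.1 305.3 164. ] psi 14.1 tilt [ 0.15 -0.07  0.  ] w 8.2 F [ 0.6  0.1 -1. ] q [ 0.7   0.22  2.01 -0.    0.91  0.46]
turn tool z total deg 0.1 rad 0.002
after turn shift x y z (m) -0.3168 0.0168 0.004 rows 8
```

View pics/s20d.png

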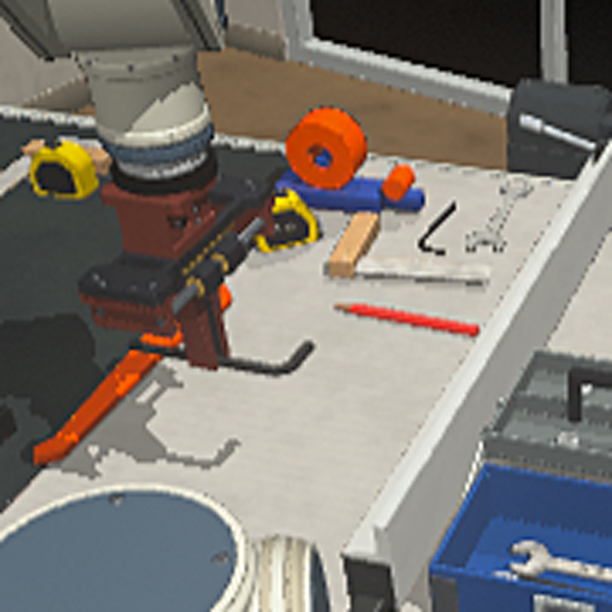

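{"fn": "carry_out", "kwargs": {"rows": [[[-0.02, 0.001, 0], [0, 0, 0], 1], [[-0.033, 0.0017, 0], [0, 0, 0], 1], [[-0.033, 0.0017, 0], [0, 0, 0], 1], [[-0.033, 0.0017, 0], [0, 0, 0], 1], [[-0.033, 0.0017, 0], [0, 0, 0], 1], [[-0.033, 0.0017, 0], [0, 0, 0], 1], [[-0.033, 0.0017, 0], [0, 0, 0], 1], [[-0.033, 0.0017, 0], [0, 0, 0], 1], [[-0.033, 0.0017, 0], [0, 0, 0], 1], [[-0.033, 0.0017, 0], [0, 0, 0], 1], [[0, 0, 0], [0, 0, 0], 1], [[0, 0, 0], [0, 0, 0], 1]]}}

```text
t: 40.58
ee_pos: [433.7, -0.1, 161.8]
orientation: [-1.94, -2.469, 0.001]
ft_force: [-0.1, 0.9, -1.3]
width: 8.2
```

{"fn": "carry_out", "kwargs": {"rows": [[[0, 0, 0.03], [0, 0, 0], 1], [[0, 0, 0.04], [0, 0, 0], 1], [[0, 0, 0.02], [0, 0, 0], 1], [[0, 0, 0], [0, 0, 0], 1], [[0, 0, 0], [0, 0, 0], 1]]}}

```text
t: 41.0
ee_pos: [432.6, 2.2, 71.6]
orientation: [-1.932, -2.473, 0.003]
ft_force: [0.5, 0.1, -0.8]
width: 8.2
```

```bash
python3 go.py 435 2 -8 14; python3 - <<'E'
from h import *
im=grab("scene","s21");crop(im,230,110,370,270,4.2,"s21d")
E
```

```text
t 41.0 p [432.6   2.2  71.6] psi 14.0 tilt [-0.21 -0.06 -0.  ] w 8.2 F [ 0.5  0.1 -0.8] q [-0.02  0.35  2.12  0.    0.67 -0.27]
turn tool z total deg 0.0 rad 0.0
after turn shift x y z (m) -0.0008 0.0023 0.0796 rows 2
```

View pics/s21d.png

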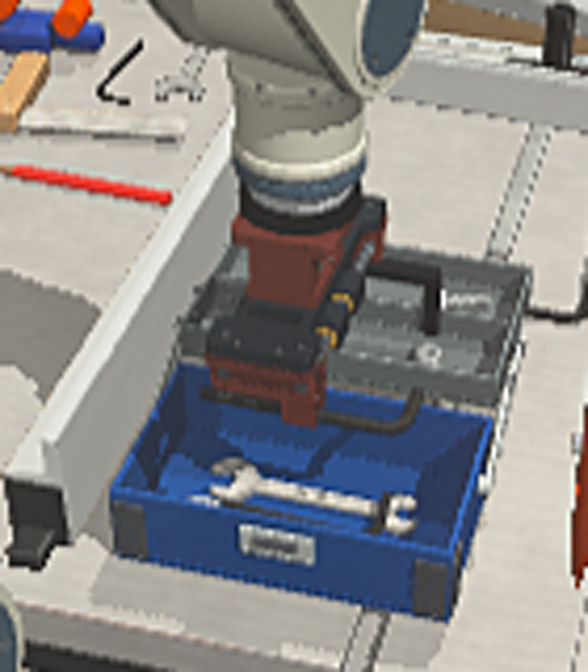

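{"fn": "carry_out", "kwargs": {"rows": [[[0, 0.006, 0.025], [0, 0, 0], 1], [[0, 0, 0.025], [0, 0, 0], 1], [[0, 0, 0.02], [0, 0, 0], 1], [[0, 0, 0.01], [0, 0, 0], 1], [[0, 0, 0], [0, 0, 0], 1], [[0, 0, 0], [0, 0, 0], 1]]}}

```text
t: 41.55
ee_pos: [440.6, 2.9, -6.8]
orientation: [1.934, 2.475, 0.001]
ft_force: [-0.2, -0.0, -0.3]
width: 8.2
```

{"fn": "carry_out", "kwargs": {"rows": [[[0, 0, 0], [0, 0, 0], 0.66], [[0, 0, 0], [0, 0, 0], 0.66], [[0, 0, 0], [0, 0, 0], 0.66], [[0, 0, 0], [0, 0, 0], 0.66], [[0, 0, 0], [0, 0, 0], 0.66], [[0, 0, -0.02], [0, 0, 0], 0.66], [[0, 0, -0.03], [0, 0, 0], 0.66], [[0, 0, -0.04], [0, 0, 0], 0.66], [[0, 0, -0.04], [0, 0, 0], 0.4], [[0, 0, -0.04], [0, 0, 0], 0], [[0, 0, 0], [0, 0, 0], 0]]}}

```text
t: 42.47
ee_pos: [444.4, 2.7, 169.1]
orientation: [1.929, 2.468, 0.011]
ft_force: [1.1, 0.5, -0.0]
width: 46.3
```

```bash
python3 - <<'E'
from h import *
im=grab("scene","s22");crop(im,240,150,370,270,5,"s22d")
im=grab("top","t22");crop(im,180,140,380,280,3.6,"t22d")
E
python3 go.py 577 38 165 14
```

```text
t 42.57 p [441.    2.7 163.9] psi 14.0 tilt [0.24 0.07 0.  ] w 54.7 F [-0.8  0.7  0.2] q [-0.02  0.19  2.05 -0.    0.9  -0.26]
turn tool z total deg -0.0 rad -0.0
after turn shift x y z (m) 0.0013 0.1404 -0.0011 rows 4
```

View pics/s22d.png

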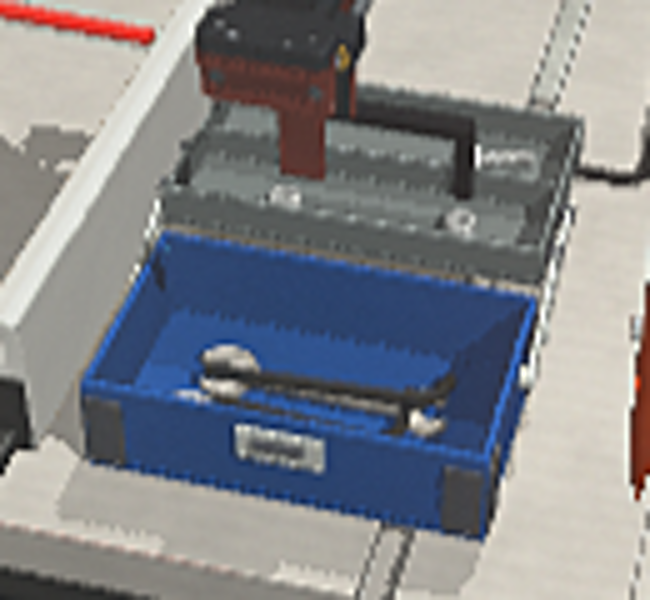

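View pics/t22d.png

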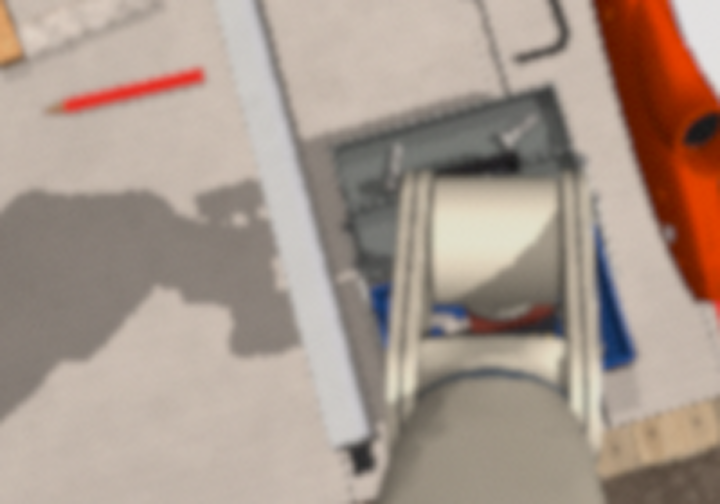

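{"fn": "carry_out", "kwargs": {"rows": [[[0, 0.028, 0], [0, 0, 0], 0], [[0, 0.028, 0], [0, 0, 0], 0], [[0, 0.028, 0], [0, 0, 0], 0], [[0, 0.028, 0], [0, 0, 0], 0], [[0, 0.028, 0], [0, 0, 0], 0], [[0, 0, 0.03], [0, 0, 0], 0], [[0, 0, 0.03], [0, 0, 0], 0], [[0, 0, 0.02], [0, 0, 0], 0], [[0, 0, 0.008], [0, 0, 0], 0], [[0, 0, 0], [0, 0, 0], 0], [[0, 0, 0], [0, 0, 0], 1], [[0, 0, 0], [0, 0, 0], 1]]}}

```text
t: 43.57
ee_pos: [576.4, 36.6, 75.0]
orientation: [1.934, 2.475, 0.001]
ft_force: [-0.7, -0.0, 0.7]
width: 77.7
```

{"fn": "carry_out", "kwargs": {"rows": [[[0, 0, 0], [0, 0, 0], 1], [[0, 0, 0], [0, 0, 0], 1], [[0, 0, 0], [0, 0, 0], 1], [[0, 0, 0], [0, 0, 0], 1], [[0, 0, 0], [0, 0, 0], 1], [[0, 0, 0], [0, 0, 0], 1], [[0, 0, 0], [0, 0, 0], 1], [[0, 0, 0], [0, 0, 0], 1], [[0, 0, 0], [0, 0, 0], 1], [[0, 0, 0], [0, 0, 0], 1], [[0, 0, 0], [0, 0, 0], 1], [[0, 0, 0], [0, 0, 0], 1]]}}

```text
t: 44.57
ee_pos: [578.2, 37.1, 75.0]
orientation: [1.932, 2.473, 0.005]
ft_force: [5.4, 1.8, -0.8]
width: 13.9
```

```bash
python3 go.py 436 2 78 14
```

```text
t 44.57 p [578.2  37.1  75. ] psi 14.0 tilt [0.27 0.04 0.  ] w 13.9 F [ 5.4  1.8 -0.8] q [ 0.04  0.51  1.81  0.    0.81 -0.2 ]
turn tool z total deg 0.0 rad 0.0
after turn shift x y z (m) 0.0004 -0.1465 -0.003 rows 4
```

{"fn": "carry_out", "kwargs": {"rows": [[[0, -0.0035, -0.0067], [0, 0, 0], 1], [[0, -0.0041, -0.0063], [0, 0, 0], 1], [[0, -0.0047, -0.0059], [0, 0, 0], 1], [[0, -0.0053, -0.0055], [0, 0, 0], 1], [[0, -0.0058, -0.0049], [0, 0, 0], 1], [[0, -0.0061, -0.0044], [0, 0, 0], 1], [[0, -0.0066, -0.0038], [0, 0, 0], 1], [[0, -0.0069, -0.0031], [0, 0, 0], 1], [[0, -0.0072, -0.0024], [0, 0, 0], 1], [[0, -0.0073, -0.0018], [0, 0, 0], 1], [[0, -0.0075, -0.001], [0, 0, 0], 1], [[0, -0.0075, -0.0004], [0, 0, 0], 1]]}}

```text
t: 45.57
ee_pos: [505.6, 17.8, 120.6]
orientation: [1.932, 2.475, -0.001]
ft_force: [4.5, -7.2, -8.9]
width: 13.8
```

{"fn": "carry_out", "kwargs": {"rows": [[[0, -0.0075, 0.0004], [0, 0, 0], 1], [[0, -0.0075, 0.001], [0, 0, 0], 1], [[0, -0.0073, 0.0018], [0, 0, 0], 1], [[0, -0.0072, 0.0024], [0, 0, 0], 1], [[0, -0.0069, 0.0031], [0, 0, 0], 1], [[0, -0.0066, 0.0038], [0, 0, 0], 1], [[0, -0.0061, 0.0044], [0, 0, 0], 1], [[0, -0.0058, 0.0049], [0, 0, 0], 1], [[0, -0.0053, 0.0055], [0, 0, 0], 1], [[0, -0.0047, 0.0059], [0, 0, 0], 1], [[0, -0.0041, 0.0063], [0, 0, 0], 1], [[0, -0.002, 0.005], [0, 0, 0], 1]]}}

```text
t: 46.57
ee_pos: [439.3, 0.1, 76.3]
orientation: [1.928, 2.472, 0.002]
ft_force: [7.6, -15.0, -3.7]
width: 13.9
```

```bash
python3 go.py 436.5 1.6 75 14
```

```text
t 46.57 p [4.393e+02 1.000e-01 7.630e+01] psi 14.1 tilt [ 0.29  0.23 -0.  ] w 13.9 F [  7.6 -15.   -3.7] q [-0.02  0.35  2.11 -0.    0.68 -0.27]
turn tool z total deg 0.1 rad 0.001
after turn shift x y z (m) 0.0021 -0.0023 0.0013 rows 1
```

{"fn": "carry_out", "kwargs": {"rows": [[[0, -0.001, 0.002], [0, 0, 0], 1], [[0, 0, 0], [0, 0, 0], 1], [[0, 0, 0], [0, 0, 0], 0.7], [[0, 0, 0], [0, 0, 0], 0.5], [[0, 0, 0], [0, 0, 0], 0.3], [[0, 0, 0], [0, 0, 0], 0.1], [[0, 0, 0], [0, 0, 0], 0], [[0, 0, 0], [0, 0, 0], 0], [[0, 0, -0.03], [0, 0, 0], 0], [[0, 0, -0.04], [0, 0, 0], 0], [[0, 0, -0.04], [0, 0, 0], 0], [[0, 0, 0], [0, 0, 0], 0]]}}

```text
t: 47.57
ee_pos: [439.8, 1.7, 190.3]
orientation: [1.929, 2.469, 0.01]
ft_force: [1.9, -0.4, 0.6]
width: 76.8
```

```bash
python3 - <<'E'
from h import *
im=grab("scene","s23");crop(im,230,130,470,310,3.2,"s23d")
im=grab("top","t23");crop(im,180,140,460,290,2.8,"t23d")
E
python3 go.py 488 -358 230 14
```

```text
t 47.67 p [436.6   1.8 185.3] psi 14.0 tilt [0.22 0.06 0.  ] w 85.1 F [-0.6  0.3 -0.4] q [-0.02  0.15  2.04  0.    0.95 -0.27]
turn tool z total deg -0.0 rad -0.0
after turn shift x y z (m) -0.3615 -0.0371 -0.0447 rows 9
```

View pics/s23d.png

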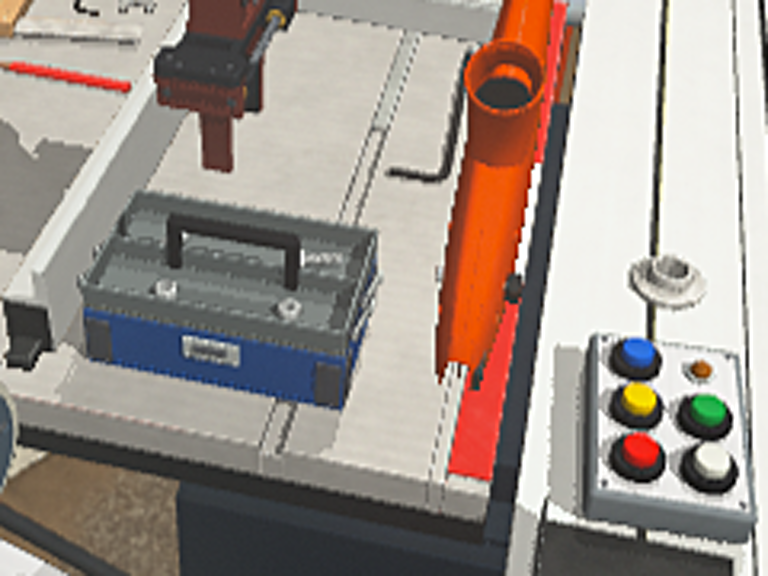

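View pics/t23d.png

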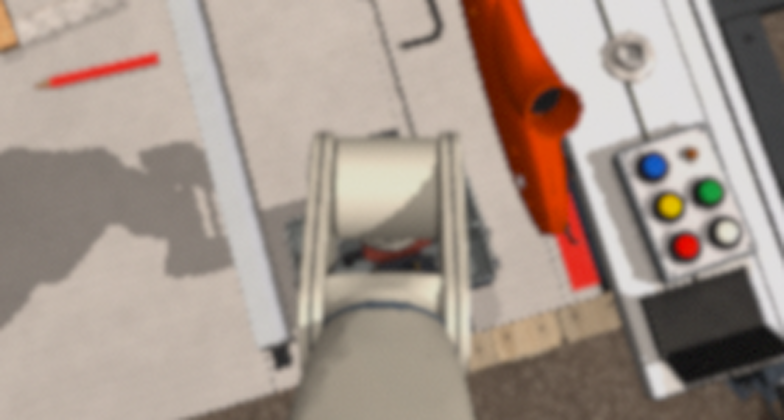

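```bash
python3 - <<'E'
from h import *
def cc(p,x0,y0,s): return (p[0]+.5)/s-.5+x0,(p[1]+.5)/s-.5+y0
for p,q in (((505,75),(552,103)),((445,365),(555,228))):
    print(tri(cc(p,230,130,3.2),cc(q,180,140,2.8)))
E
```

```text
(array([ 571.58019869, -179.79762769,  268.75676427]), np.float64(2.0164234831591297))
(array([ 460.69207684, -204.80817683,   44.50327477]), np.float64(14.284415434680042))
```

{"fn": "carry_out", "kwargs": {"rows": [[[0, 0, -0.04], [0, 0, 0], 1], [[0, 0, -0.04], [0, 0, 0], 1], [[-0.0362, -0.0037, 0], [0, 0, 0], 1], [[-0.0362, -0.0037, 0], [0, 0, 0], 1], [[-0.0362, -0.0037, 0], [0, 0, 0], 1], [[-0.0362, -0.0037, 0], [0, 0, 0], 1], [[-0.0362, -0.0037, 0], [0, 0, 0], 1], [[-0.0362, -0.0037, 0], [0, 0, 0], 1], [[-0.0362, -0.0037, 0], [0, 0, 0], 1], [[-0.0362, -0.0037, 0], [0, 0, 0], 1], [[-0.0362, -0.0037, 0], [0, 0, 0], 1], [[-0.0362, -0.0037, 0], [0, 0, 0], 1]]}}

```text
t: 48.67
ee_pos: [486.1, -359.7, 261.2]
orientation: [-1.932, -2.472, -0.0]
ft_force: [0.9, 0.5, 0.5]
width: 11.2
```

{"fn": "carry_out", "kwargs": {"rows": [[[0, 0, 0.04], [0, 0, 0], 1], [[0, 0, 0.04], [0, 0, 0], 1], [[0, 0, 0.04], [0, 0, 0], 1], [[0, 0, 0.04], [0, 0, 0], 1], [[0, 0, 0], [0, 0, 0], 1], [[0, 0, 0], [0, 0, 0], 1]]}}

```text
t: 49.17
ee_pos: [484.8, -356.8, 100.7]
orientation: [-1.93, -2.469, 0.0]
ft_force: [0.5, 0.1, 0.8]
width: 0.6
```

```bash
python3 go.py 488 -358 38 14;python3 - <<'E'
from h import *
im=grab("scene","s24");crop(im,380,170,490,310,4.2,"s24d")
o=readout.get_obs();p=np.array(o['ee_pos'])+[0,0,30]
print((proj("scene",[p])-[380,170])*4.2)
E
```

```text
t 49.17 p [ 484.8 -356.8  100.7] psi 14.0 tilt [-0.28 -0.36 -0.  ] w 0.6 F [0.5 0.1 0.8] q [-0.65  0.51  1.74 -0.    0.9  -0.9 ]
turn tool z total deg -0.0 rad -0.0
after turn shift x y z (m) -0.002 0.0028 0.0627 rows 2
[[232.08168211 270.43893265]]
```

View pics/s24d.png

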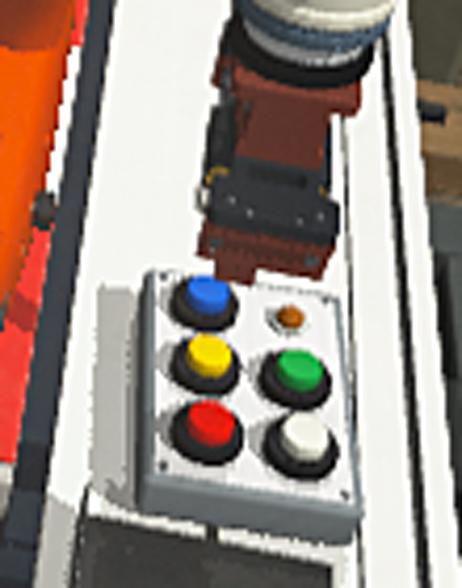

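{"fn": "carry_out", "kwargs": {"rows": [[[-0.001, 0.001, 0.03], [0, 0, 0], 1], [[0, 0, 0.02], [0, 0, 0], 1], [[0, 0, 0.006], [0, 0, 0], 1], [[0, 0, 0], [0, 0, 0], 1], [[0, 0, 0], [0, 0, 0], 1], [[0, 0, 0], [0, 0, 0], 1]]}}

```text
t: 49.72
ee_pos: [489.7, -360.3, 50.3]
orientation: [1.932, 2.473, 0.0]
ft_force: [0.0, -0.7, -0.5]
width: 0.4
```

```bash
python3 go.py 488 -358 38 14;python3 - <<'E'
from h import *
im=grab("scene","s25");crop(im,400,210,480,310,6,"s25d")
E
```

```text
t 49.72 p [ 489.7 -360.3   50.3] psi 14.0 tilt [ 0.13  0.16 -0.  ] w 0.4 F [ 0.  -0.7 -0.5] q [-0.65  0.58  1.75 -0.    0.8  -0.9 ]
turn tool z total deg -0.0 rad -0.0
after turn shift x y z (m) 0.0026 -0.0011 0.0123 rows 1
```

View pics/s25d.png

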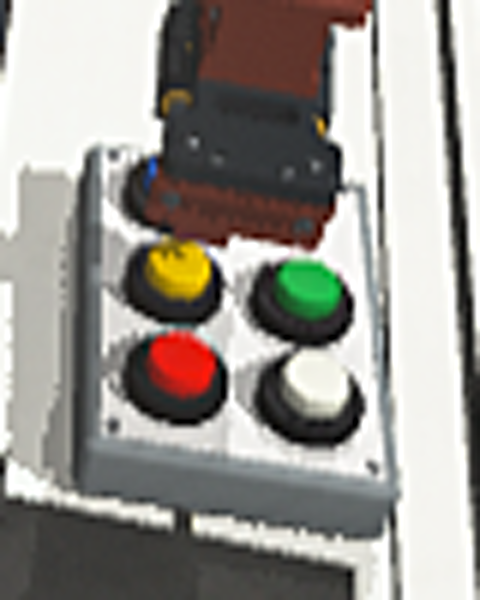

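{"fn": "carry_out", "kwargs": {"rows": [[[0.002, 0, 0.006], [0, 0, 0], 1], [[0, 0, 0.004], [0, 0, 0], 1], [[0, 0, 0], [0, 0, 0], 1], [[0, 0, 0], [0, 0, 0], 1]]}}

```text
t: 50.1
ee_pos: [487.6, -357.1, 37.7]
orientation: [-1.934, -2.475, 0.0]
ft_force: [0.3, -0.2, 0.3]
width: 0.1
```

```bash
python3 go.py 488 -358 32 14;python3 - <<'E'
from h import *
im=grab("scene","s26");crop(im,410,225,470,295,8,"s26d")
o=readout.get_obs();p=np.array(o['ee_pos'])
for z in (24,30): print((proj("scene",[p+[0,0,z]])-[410,225])*8)
E
```

```text
t 50.1 p [ 487.6 -357.1   37.7] psi 14.0 tilt [-0.03 -0.03  0.  ] w 0.1 F [ 0.3 -0.2  0.3] q [-0.65  0.6   1.76 -0.    0.78 -0.9 ]
turn tool z total deg -0.0 rad -0.0
after turn shift x y z (m) -0.001 0.0002 0.0057 rows 1
[[156.52780471 227.48218415]]
[[160.03549506 214.98901411]]
```

View pics/s26d.png

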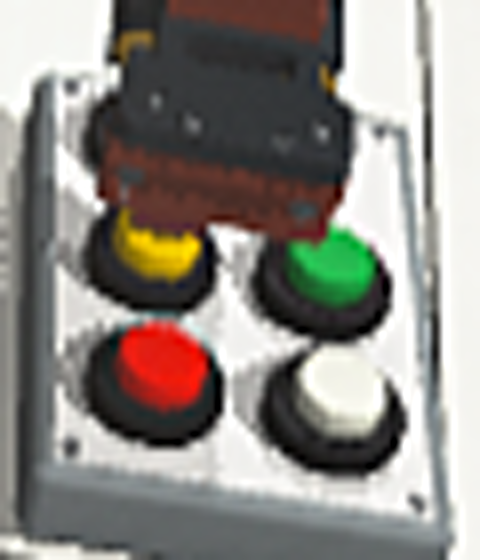

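{"fn": "carry_out", "kwargs": {"rows": [[[0, 0, 0.003], [0, 0, 0], 1], [[0, 0, 0.002], [0, 0, 0], 1], [[0, 0, 0], [0, 0, 0], 1], [[0, 0, 0], [0, 0, 0], 1]]}}

```text
t: 50.48
ee_pos: [487.7, -357.2, 32.7]
orientation: [-1.934, -2.475, -0.0]
ft_force: [0.3, 0.0, 0.7]
width: 0.4
```

{"fn": "carry_out", "kwargs": {"rows": [[[0, 0, 0.002], [0, 0, 0], 1], [[0, 0, 0], [0, 0, 0], 1], [[0, 0, 0], [0, 0, 0], 1]]}}

```text
t: 50.73
ee_pos: [487.9, -357.4, 31.1]
orientation: [1.934, 2.475, -0.0]
ft_force: [-0.5, 0.5, 0.9]
width: 0.6
```

{"fn": "carry_out", "kwargs": {"rows": [[[0, 0, 0.002], [0, 0, 0], 1], [[0, 0, 0], [0, 0, 0], 1], [[0, 0, 0], [0, 0, 0], 1]]}}

```text
t: 50.98
ee_pos: [488.0, -357.5, 29.1]
orientation: [1.934, 2.475, -0.0]
ft_force: [-0.6, 0.0, 2.3]
width: 0.6
```

{"fn": "carry_out", "kwargs": {"rows": [[[0, 0, 0.002], [0, 0, 0], 1], [[0, 0, 0], [0, 0, 0], 1], [[0, 0, 0], [0, 0, 0], 1]]}}

```text
t: 51.23
ee_pos: [488.0, -357.5, 27.1]
orientation: [1.934, 2.475, 0.0]
ft_force: [-0.2, 0.2, 2.7]
width: 0.5
```

{"fn": "carry_out", "kwargs": {"rows": [[[0, 0, 0.002], [0, 0, 0], 1], [[0, 0, 0.001], [0, 0, 0], 1], [[0, 0, 0], [0, 0, 0], 1], [[0, 0, 0], [0, 0, 0], 1]]}}

```text
t: 51.57
ee_pos: [488.1, -357.6, 25.9]
orientation: [1.934, 2.475, -0.0]
ft_force: [-5.1, 3.0, 20.7]
width: 0.3
```

{"fn": "carry_out", "kwargs": {"rows": [[[0, 0, 0], [0, 0, 0], 1], [[0, 0, -0.02], [0, 0, 0], 1], [[0, 0, -0.015], [0, 0, 0], 1], [[0, 0, 0], [0, 0, 0], 1], [[0, 0, 0], [0, 0, 0], 1]]}}

```text
t: 51.98
ee_pos: [488.0, -357.5, 59.1]
orientation: [1.934, 2.474, 0.0]
ft_force: [-0.0, -0.5, -0.5]
width: 0.4
```

```bash
python3 go.py 540 -341 60 14;python3 - <<'E'
from h import *
im=grab("scene","s27");crop(im,410,225,470,295,8,"s27d")
E
```

```text
t 51.98 p [ 488.  -357.5   59.1] psi 14.0 tilt [0.04 0.05 0.  ] w 0.4 F [-0.  -0.5 -0.5] q [-0.65  0.57  1.75  0.    0.82 -0.9 ]
turn tool z total deg -0.0 rad -0.0
after turn shift x y z (m) 0.0034 0.0544 -0.0009 rows 2
```

View pics/s27d.png

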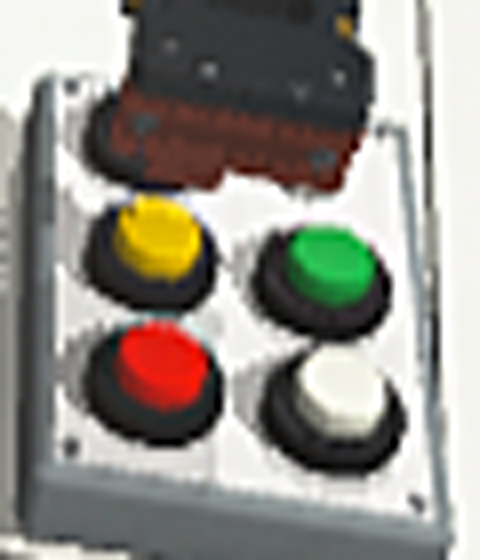

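Yellow went fully home and has sprung back up. Now blue.

{"fn": "carry_out", "kwargs": {"rows": [[[0.0017, 0.0272, 0], [0, 0, 0], 1], [[0.0017, 0.0272, 0], [0, 0, 0], 1], [[0, 0, 0], [0, 0, 0], 1], [[0, 0, 0.015], [0, 0, 0], 1], [[0, 0, 0], [0, 0, 0], 1], [[0, 0, 0], [0, 0, 0], 1]]}}

```text
t: 52.53
ee_pos: [538.0, -340.0, 42.1]
orientation: [-1.932, -2.472, 0.001]
ft_force: [-0.4, 0.1, 0.1]
width: 0.5
```

```bash
python3 go.py 540 -341 25 14;python3 - <<'E'
from h import *
im=grab("scene","s28");crop(im,410,215,470,285,8,"s28d")
E
```

```text
t 52.53 p [ 538.  -340.    42.1] psi 14.0 tilt [-0.17 -0.17 -0.  ] w 0.5 F [-0.4  0.1  0.1] q [-0.58  0.63  1.68 -0.    0.83 -0.83]
turn tool z total deg -0.0 rad -0.0
after turn shift x y z (m) -0.0015 0.0017 0.0171 rows 1
```

View pics/s28d.png

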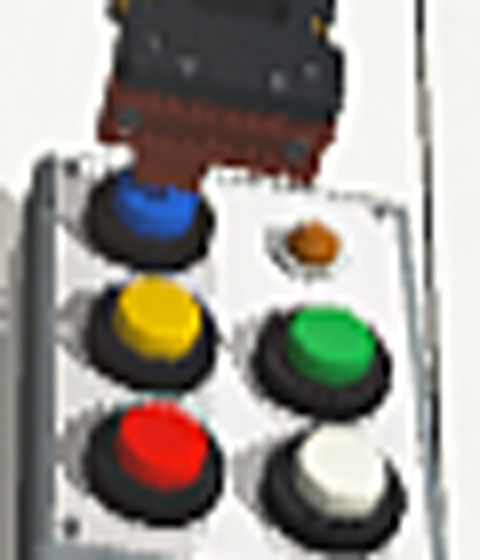

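{"fn": "carry_out", "kwargs": {"rows": [[[0, 0, 0.01], [0, 0, 0], 1], [[0, 0, 0.005], [0, 0, 0], 1], [[0, 0, 0.003], [0, 0, 0], 1], [[0, 0, 0], [0, 0, 0], 1], [[0, 0, 0], [0, 0, 0], 1]]}}

```text
t: 53.0
ee_pos: [539.8, -341.3, 26.3]
orientation: [1.935, 2.475, -0.0]
ft_force: [-0.6, -1.7, 4.3]
width: 0.3
```

{"fn": "carry_out", "kwargs": {"rows": [[[0, 0, 0.0015], [0, 0, 0], 1], [[0, 0, 0], [0, 0, 0], 1], [[0, 0, 0], [0, 0, 0], 1]]}}

```text
t: 53.25
ee_pos: [539.9, -341.4, 26.1]
orientation: [1.934, 2.475, -0.0]
ft_force: [-4.2, 1.4, 15.7]
width: 0.6
```

{"fn": "carry_out", "kwargs": {"rows": [[[0, 0, -0.02], [0, 0, 0], 1], [[0, 0, -0.016], [0, 0, 0], 1], [[0, 0, 0], [0, 0, 0], 1], [[0, 0, 0], [0, 0, 0], 1]]}}

```text
t: 53.58
ee_pos: [540.1, -341.2, 60.8]
orientation: [1.934, 2.474, 0.0]
ft_force: [0.3, 0.1, -0.2]
width: 0.5
```

```bash
python3 go.py 453.5 -428 60 14
```

```text
t 53.58 p [ 540.1 -341.2   60.8] psi 14.0 tilt [0.05 0.06 0.  ] w 0.5 F [ 0.3  0.1 -0.2] q [-0.58  0.61  1.67  0.    0.86 -0.83]
turn tool z total deg -0.0 rad -0.0
after turn shift x y z (m) -0.0633 -0.105 0.0008 rows 3
```

{"fn": "carry_out", "kwargs": {"rows": [[[-0.016, -0.026, 0], [0, 0, 0], 1], [[-0.016, -0.027, 0], [0, 0, 0], 1], [[-0.016, -0.027, 0], [0, 0, 0], 1], [[-0.015, -0.0257, 0], [0, 0, 0], 1], [[0, 0, 0], [0, 0, 0], 1], [[0, 0, 0.016], [0, 0, 0], 1], [[0, 0, 0], [0, 0, 0], 1], [[0, 0, 0], [0, 0, 0], 1]]}}

```text
t: 54.25
ee_pos: [451.6, -426.2, 42.8]
orientation: [-1.932, -2.472, -0.001]
ft_force: [0.2, -0.1, -0.6]
width: 0.3
```

```bash
python3 go.py 452.5 -427.5 25 14;python3 - <<'E'
from h import *
im=grab("scene","s29");crop(im,410,225,470,295,8,"s29d")
E
```

```text
t 54.25 p [ 451.6 -426.2   42.8] psi 14.0 tilt [-0.1  -0.18 -0.  ] w 0.3 F [ 0.2 -0.1 -0.6] q [-0.78  0.61  1.72  0.    0.81 -1.02]
turn tool z total deg -0.0 rad -0.0
after turn shift x y z (m) -0.0014 0.0006 0.0178 rows 1
```

View pics/s29d.png

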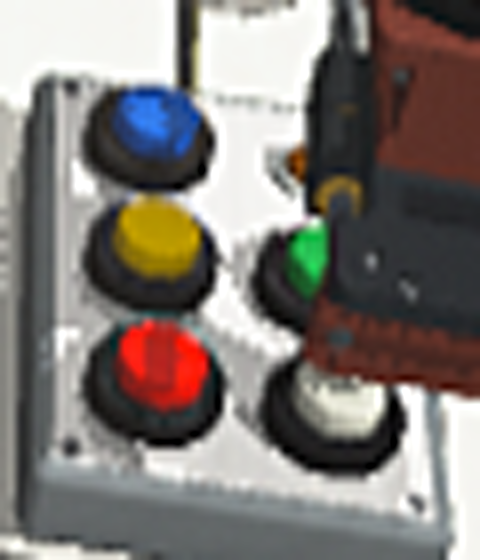

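{"fn": "carry_out", "kwargs": {"rows": [[[0, 0, 0.01], [0, 0, 0], 1], [[0, 0, 0.005], [0, 0, 0], 1], [[0, 0, 0.004], [0, 0, 0], 1], [[0, 0, 0], [0, 0, 0], 1], [[0, 0, 0], [0, 0, 0], 1]]}}

```text
t: 54.72
ee_pos: [453.2, -427.5, 26.2]
orientation: [1.934, 2.475, 0.0]
ft_force: [-0.1, 2.7, 7.9]
width: 0.7
```

{"fn": "carry_out", "kwargs": {"rows": [[[0, 0, 0.001], [0, 0, 0], 1], [[0, 0, 0], [0, 0, 0], 1], [[0, 0, 0], [0, 0, 0], 1]]}}

```text
t: 54.97
ee_pos: [453.3, -427.5, 26.0]
orientation: [1.934, 2.475, 0.0]
ft_force: [-1.8, 3.7, 14.0]
width: 0.4
```

Home again with 14 N. Next is blue a second time, avoiding red.

{"fn": "carry_out", "kwargs": {"rows": [[[0, 0, -0.02], [0, 0, 0], 1], [[0, 0, -0.016], [0, 0, 0], 1], [[0, 0, 0], [0, 0, 0], 1], [[0, 0, 0], [0, 0, 0], 1], [[0.016, 0.026, 0], [0, 0, 0], 1], [[0.016, 0.026, 0], [0, 0, 0], 1], [[0.016, 0.026, 0], [0, 0, 0], 1], [[0.0153, 0.027, 0], [0, 0, 0], 1], [[0, 0, 0], [0, 0, 0], 1], [[0, 0, 0.016], [0, 0, 0], 1], [[0, 0, 0], [0, 0, 0], 1], [[0, 0, 0], [0, 0, 0], 1]]}}

```text
t: 55.97
ee_pos: [537.5, -340.0, 42.7]
orientation: [-1.932, -2.472, 0.001]
ft_force: [0.1, -0.5, -0.2]
width: 0.7
```

```bash
python3 go.py 540 -341 25 14
```

```text
t 55.97 p [ 537.5 -340.    42.7] psi 14.0 tilt [-0.15 -0.16 -0.  ] w 0.7 F [ 0.1 -0.5 -0.2] q [-0.58  0.63  1.68 -0.    0.83 -0.83]
turn tool z total deg -0.0 rad -0.0
after turn shift x y z (m) -0.0016 0.0022 0.0177 rows 1
```

{"fn": "carry_out", "kwargs": {"rows": [[[0, 0, 0.01], [0, 0, 0], 1], [[0, 0, 0.005], [0, 0, 0], 1], [[0, 0, 0.004], [0, 0, 0], 1], [[0, 0, 0], [0, 0, 0], 1], [[0, 0, 0], [0, 0, 0], 1]]}}

```text
t: 56.38
ee_pos: [538.9, -341.4, 26.2]
orientation: [1.935, 2.474, -0.0]
ft_force: [-2.3, 0.7, 7.0]
width: 0.3
```

{"fn": "carry_out", "kwargs": {"rows": [[[0, 0, 0.001], [0, 0, 0], 1], [[0, 0, 0], [0, 0, 0], 1], [[0, 0, 0], [0, 0, 0], 1]]}}

```text
t: 56.63
ee_pos: [538.9, -341.4, 26.0]
orientation: [1.935, 2.474, -0.0]
ft_force: [-4.6, 1.3, 14.3]
width: 0.7
```

{"fn": "carry_out", "kwargs": {"rows": [[[0, 0, -0.02], [0, 0, 0], 1], [[0, 0, -0.016], [0, 0, 0], 1], [[0, 0, 0], [0, 0, 0], 1], [[0, 0, 0], [0, 0, 0], 1]]}}

```text
t: 56.97
ee_pos: [539.3, -341.3, 60.9]
orientation: [1.934, 2.474, 0.0]
ft_force: [-0.2, -0.5, -0.9]
width: 0.6
```

```bash
python3 go.py 503.5 -409.5 60 14
```

```text
t 56.97 p [ 539.3 -341.3   60.9] psi 14.0 tilt [ 0.06  0.07 -0.  ] w 0.6 F [-0.2 -0.5 -0.9] q [-0.58  0.6   1.68 -0.    0.86 -0.83]
turn tool z total deg -0.0 rad -0.001
after turn shift x y z (m) -0.0575 -0.0512 0.0009 rows 2
```

{"fn": "carry_out", "kwargs": {"rows": [[[-0.02, -0.017, 0], [0, 0, 0], 1], [[-0.02, -0.017, 0], [0, 0, 0], 1], [[-0.0175, -0.0172, 0], [0, 0, 0], 1], [[0, 0, 0], [0, 0, 0], 1], [[0, 0, 0.016], [0, 0, 0], 1], [[0, 0, 0], [0, 0, 0], 1], [[0, 0, 0], [0, 0, 0], 1]]}}

```text
t: 57.55
ee_pos: [502.2, -407.6, 42.7]
orientation: [-1.932, -2.472, -0.0]
ft_force: [-1.1, -0.3, -0.4]
width: 0.6
```

```bash
python3 go.py 503.5 -409.5 25 14;python3 - <<'E'
from h import *
im=grab("scene","s30");crop(im,410,225,470,295,8,"s30d")
E
```

```text
t 57.55 p [ 502.2 -407.6   42.7] psi 14.0 tilt [-0.12 -0.18  0.  ] w 0.6 F [-1.1 -0.3 -0.4] q [-0.7   0.64  1.66  0.    0.85 -0.94]
turn tool z total deg -0.0 rad -0.0
after turn shift x y z (m) -0.0021 0.0008 0.0177 rows 1
```

View pics/s30d.png

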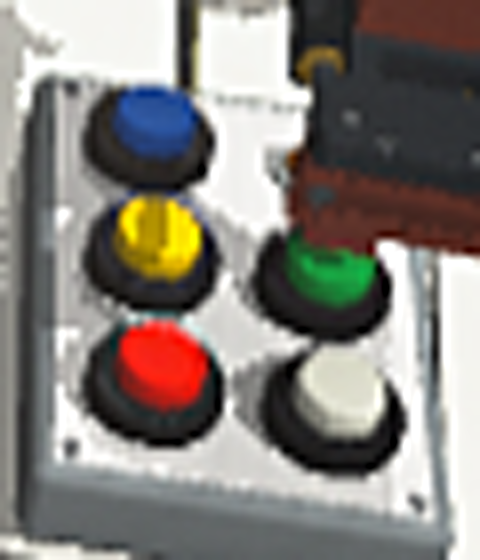

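The finger is over the green key at about (335,240), and the other keys are up.

{"fn": "carry_out", "kwargs": {"rows": [[[0, 0, 0.01], [0, 0, 0], 1], [[0, 0, 0.005], [0, 0, 0], 1], [[0, 0, 0.004], [0, 0, 0], 1], [[0, 0, 0], [0, 0, 0], 1], [[0, 0, 0], [0, 0, 0], 1]]}}

```text
t: 58.02
ee_pos: [503.9, -408.8, 26.2]
orientation: [1.934, 2.475, 0.0]
ft_force: [-0.3, 1.6, 7.6]
width: 0.7
```

{"fn": "carry_out", "kwargs": {"rows": [[[0, 0, 0.001], [0, 0, 0], 1], [[0, 0, 0], [0, 0, 0], 1], [[0, 0, 0], [0, 0, 0], 1]]}}

```text
t: 58.27
ee_pos: [503.9, -408.8, 26.1]
orientation: [1.934, 2.475, 0.0]
ft_force: [-2.9, 3.0, 14.9]
width: 0.4
```

{"fn": "carry_out", "kwargs": {"rows": [[[0, 0, -0.02], [0, 0, 0], 1], [[0, 0, -0.03], [0, 0, 0], 1], [[0, 0, -0.04], [0, 0, 0], 1], [[0, 0, -0.04], [0, 0, 0], 1], [[0, 0, -0.04], [0, 0, 0], 1], [[0, 0, -0.02], [0, 0, 0], 1], [[0, 0, 0], [0, 0, 0], 1], [[0, 0, 0], [0, 0, 0], 1], [[0, 0, 0], [0, 0, 0], 1], [[0, 0, 0], [0, 0, 0], 1]]}}

```text
t: 59.1
ee_pos: [502.2, -408.0, 212.2]
orientation: [-1.932, -2.472, -0.0]
ft_force: [0.6, 0.6, 0.1]
width: 0.4
```

```bash
python3 go.py; python3 - <<'E'
from h import *
im=grab("scene","s31");crop(im,170,100,470,310,2.6,"s31d")
im=grab("top","t31");crop(im,180,140,460,290,2.8,"t31d")
E
```

```text
t 59.1 p [ 502.2 -408.   212.2] psi 14.0 tilt [-0.13 -0.17 -0.  ] w 0.4 F [0.6 0.6 0.1] q [-0.7   0.44  1.56 -0.    1.15 -0.94]
```

View pics/s31d.png

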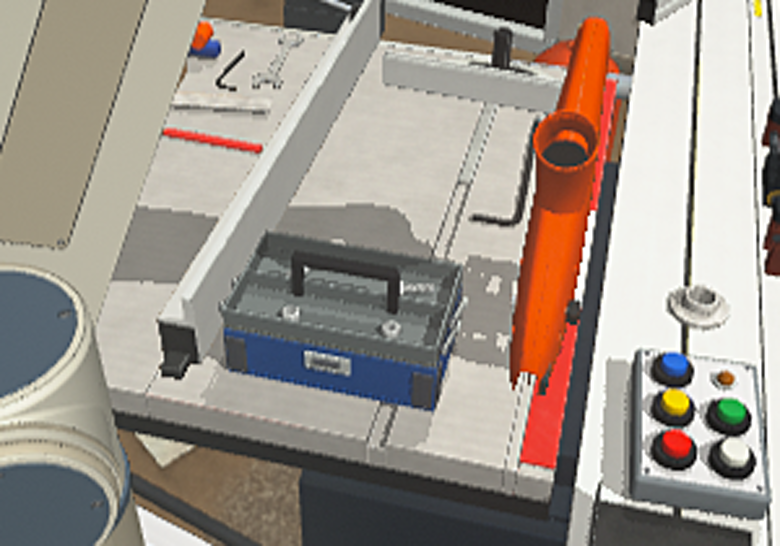

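View pics/t31d.png

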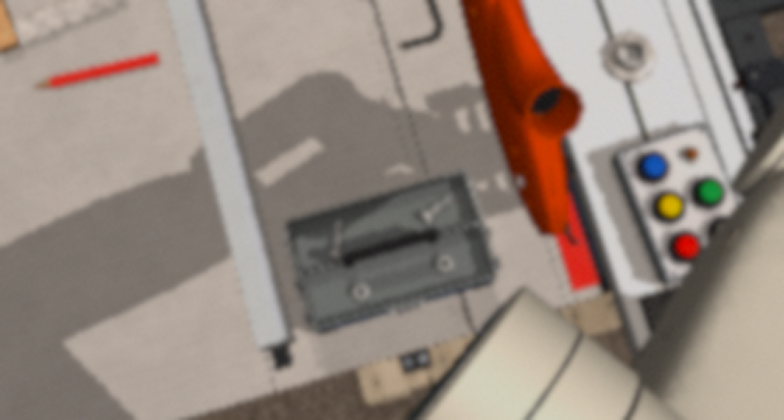

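The tray is down: its handle ends are at the same top-view pixels as at the start, (304,232) and (335,224). All keys are up, the pencil has not moved and the arm is clear.

```bash
python3 -c "
from workcell import close_job
print(close_job())"
```

```text
the job is handed in; nothing more can be done
None
```

I handed the job in at about 59 s, with everything in the task done. `close_job()` gives no verdict, so I don't know how it was judged.

**What I did**
1. Swung the tray fully back.
2. Packed the large spanner, small spanner, small hex key and large hex key into the compartment.
3. Swung the tray down again.
4. Pressed yellow, blue, white, blue and green one at a time. Each reached its hard stop at about 14–21 N and was released before the next. I did not touch red.

**Last checks**
- **Tray:** it is down, with the handle at the same top-view pixels as at the start.
- **Tools:** all four were seen inside the case before I closed it.
- **Keys and pencil:** in the scene view all keys are up, and the pencil had not visibly moved.
- **Arm:** it stands clear, with wrist force near zero.

**What disagreed:** the real fingertips sit about 30 mm above the reported TCP. Because of this, my first closes on the tray handle and on the large spanner missed, without moving either. I confirmed the offset by touching the worktop with about 14 N, and worked with it from then on. The gripper also read up to 2 mm narrower than the stated widths on the small spanner and both hex keys, but all were held securely.

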